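Refit the crank of a washed hand mill and turn it through its heavy point

ROBOT

A 7-joint arm with a two-finger parallel gripper is mounted at the origin on a cart in front of the work surface, level with it; the furniture and walls round the work are solid. World frame = base frame: x ahead of the robot, y to its left, z up, the work surface at z = 0. Lengths are in m, angles in rad, forces in N, time in s.
With the tool pointing down it reaches from about 0.425 to 0.95 m from the base axis. Payload 4.7 kg.
Tool frame: the origin (TCP) lies on the centre line of the jaws, within the pads' length; the fingertips stand 25 mm ahead of it and the grasp point (between the pads) lies 6 mm ahead of it; x points along the fingers, y is the direction in which the jaws open and shut, and the axes are right-handed (so a half turn about x gives the same grasp; the last joint's range is limited). The gripper opens to 87 mm and grips with 3 to 60 N. Pads are 19 mm wide; open, the fingers measure 117 mm over their backs; the gripper's body (75 mm by 190 mm) begins 51 mm behind the grasp point.
Start: joints at [-1.344, 0.469, -0.049, 1.532, 0.024, 1.141, -0.082], TCP at [0.171, 0.653, 0.248] pointing down, gripper open.
Joint ranges: [-2.59, 2.59], [-0.33, 1.99], [-1.39, 1.29], [0.1, 2.45], [-1.04, 4.18], [0.21, 1.99], [-2.66, 2.66]. Speed limits (rad/s): [2.57, 2.57, 3.14, 3.14, 3.14, 3.14, 3.14].

INTERFACE

Orientations are given as a rotation vector (axis times angle).
In Python, from plant import manip gives the robot as it stands.
- The arm moves only by the shell command python3 -m pendant 'ROWS' [FORCE]. ROWS is text: rows parted by semicolons, each of 7 numbers parted by spaces: the turn, a rotation vector about the tool's x, y, z in rad, then the shift along the tool's x, y, z in m, then the closure in counts, from 0 (fully open) to 255 (shut). In form: ax ay az tx ty tz hand; .... A call has 1 to 8 rows; each row shifts and turns the pose as measured when the row begins, along the tool's axes as they then stand; what a row does not reach is not made up. A row lasts 1/10 s, in which the tool goes at most 50 mm and 8.59 degrees, less where a joint would pass 70% of its speed; a pose out of reach is approached as far as the arm can. A call is refused whole if a number of a shift passes 0.05 or a number of a turn 0.15, either way. A call with a gripper value outside its range is refused whole. The fingers move at their own pace and stop on an object; FORCE is the grip in N (left out, the last holds). Time passes only in rows, so rows that do not move let the fingers close. It gives the time, the measured TCP pose, the force and the opening at its end, in the units of the state.
- manip.sense(): the state, without advancing time (a new reading comes with each control period).
- manip.grab_frame(name): name is "scene" or "side" or "wrist"; returns a dict with "img" (420x560x3 uint8, blue, green, red), "range_z" (420x560 float32, m along the optical axis (not along the pixel's ray), 0 where there is no reading), "fovy" (degrees; the focal length in pixels is half the picture's height over the tangent of half this angle, whatever the lens; pixels are square), "cx", "cy" (the principal point, pixels), "dist_coeffs" ([k1, k2, p1, p2, k3] as OpenCV has them; the pictures are not rectified), "rvec" (rotation vector, rad) and "tvec" (3), from world to camera coordinates, as OpenCV has them; the wrist camera has in their place "tool_from_camera" (4x4, takes a point from camera to tool coordinates, whose origin is the TCP and whose axes are the tool frame's). Camera axes: x right, y down, z forward; pixel columns grow to the right and rows downward; lengths in m; the calibration is good to about 2 mm. A picture is of the moment at which its call begins: read the wrist's pose just before it.
- manip.job_done(): hands the job in, once; it reports no verdict.
Trained networks look in the newest picture that a camera, given by its name, has taken for a name from the list of things; names that differ only in an ending like _2 or _b are one class to them, and where a whole thing is asked for, a point or a joint stands for the part that bears it (a point fixed in the world has none). Each returns a list of dicts, best first, with "p" (0 to 1); they miss things now and then, are a little off and sometimes report something else, mostly with a low value. They report only what shows in the picture. A call takes as long as a camera call.
- manip.outline_of(camera, thing): "region" (420x560 bool, what is visible of it).
- manip.landmark_of(camera, thing): "location" ([x, y, z] in m, in the coordinates of the camera as it stood for that picture, good to about 4 mm: a listed point, or the origin of a listed thing).
The state is a dict: "t": time; "qpos": joint angles; "qvel": joint speeds; "joint_efforts": joint torques, N m; "tool_pos": TCP position; "ee_rot": TCP orientation; "contact_force": force on the tool from outside, world axes, zero at the start; "wrist_torque": the same for the moment, N m; "opening": opening from 0.0 (shut) to 1.0 (fully open).
Only numpy, scipy, OpenCV 4.12 (cv2) and the standard library are available. Lean on these libraries where they do the work, as an engineer would, in place of code of your own. Each camera call takes 0.05 s, during which the arm holds its last target.

TASK

The hand mill has been washed and its crank lies beside it: put the crank back on the square drive on top of the mill with its handle to the front (away from the stand's post), turning it until you feel it drop right down over the flats. Then take it by the wooden knob and give the mill two turns clockwise seen from above, bringing the handle back to the front, evenly and holding it back where the heavy point lets go, never faster than a turn in two seconds. Let go where the crank stays put by itself, leaving it fully down on the mill and the catch cup and the things around undisturbed.

Things in the scene. Friction and masses are not known exactly. Their poses are not given: they have to be found in the camera images.
- mill_seat (a point): Point on the mill's upright axis at the top of its round steel collar (70 mm across, 205 mm above the island), where the crank's head comes to rest. Axes: x horizontal to the back of the mill, where the stand's post is (72 mm from the axis, top 26 mm below the collar); -x is the front; y to the left for someone at the front facing the post; z up.
- drive_top (a point): Tip of the square steel drive, on the mill's axis, 24 mm above the seat. It is 22 mm square for 16 mm above the seat, then tapers over 8 mm to 12 mm. How far it is turned at the start differs each time and is not measured: a crank lowered at a wrong angle catches on the taper 14 to 21 mm above the seat, lower the nearer the flats agree. The axes here are the mill's, not the drive's.
- mill: Hand mill fixed to the island: aluminium cylinder 77 mm across on a wooden base 170 x 140 mm; origin under its axis at the island top, axes as mill_seat. Its drive turns endlessly with one heavy point per turn, half a turn from where it stands at the start: in the third of a turn before it the knob needs up to 7 N, in the third after it a spring drives it on.
- mill_collar (a point): Point at the front edge of the collar, 35 mm from the axis. Let go in the thirds of a turn before or after the heavy point, the crank spins away by itself; in the remaining third, where the drive stands at the start, it turns with about 2 N at the knob and stays where it is left.
- crank_head (a point): Centre of the loose crank's head, 15.5 mm above its underside: dark steel block 40 x 40 mm, 31 mm high, faces square to the arm. Its square socket below, 26 mm wide, 25 mm deep, parallel to the faces, fits the drive in any of four quarter turns with about 12 degrees of play each way. z up, -x along the arm to the knob. It starts flat on the island, socket down, left or right of the mill; 0.25 to 0.4 kg.
- crank_knob (a point): Point on the axis of the crank's upright wooden knob, 85 mm from the head's centre along the arm and 30 mm above the crank's underside. The knob is 28 mm across, from 9 to 52 mm above the underside, and turns freely on its pin. The flat steel arm under it is 18 mm wide and 7 mm thick.
- crank: The crank as a whole (head, arm, knob). Origin at the centre of the socket's mouth, on the underside of the head; axes as crank_head. Fully down on the mill, this point coincides with mill_seat.
- catch_cup: Black open cup, 69 mm across and 60 mm high, standing on the mill's base under its outlet; origin at the centre of its underside, z up. Leave it.
- measure_cup: Measuring cup with a flat handle, 60 x 115 x 38 mm, on the other side of the mill from the crank; origin at its underside's centre, z up. Leave it.
- salt_shaker: Salt shaker, 44 mm across and 90 mm high, behind on the right; origin at the centre of its underside. Leave it.
- small_dish: Small dish standing upside down, 95 mm across and 48 mm high, further left; origin at the centre of its underside. Leave it.

How it is judged:
On the way, in this order (a step that is already met when the one before it is completed fails the run):
1. the crank is fully down on the drive with its handle at the front of the mill (distance between crank and mill_seat below 0.006 m and angle between crank's own z axis and vertical below 0.12 rad and x of crank_knob in the frame of mill_seat below -0.054 m), for 0.2 s.
2. first turn: the handle passes the mill's left side (distance between crank and mill_seat below 0.006 m and angle between crank's own z axis and vertical below 0.12 rad and y of crank_knob in the frame of mill_seat above 0.07 m), for 0.05 s.
3. first turn: the handle passes the back (distance between crank and mill_seat below 0.006 m and angle between crank's own z axis and vertical below 0.12 rad and x of crank_knob in the frame of mill_seat above 0.07 m), for 0.05 s.
4. first turn: the handle passes the right side (distance between crank and mill_seat below 0.006 m and angle between crank's own z axis and vertical below 0.12 rad and y of crank_knob in the frame of mill_seat below -0.07 m), for 0.05 s.
5. first turn: the handle is at the front again (all of step 1), for 0.05 s.
6. second turn: the handle passes the mill's left side (all of step 2), for 0.05 s.
7. second turn: the handle passes the back (all of step 3), for 0.05 s.
8. second turn: the handle passes the right side (all of step 4), for 0.05 s.
9. second turn: the handle is at the front again (all of step 5), for 0.05 s.
At the end, for the whole second after the job is handed in: Crank released and still (under 0.1 rad/s), upright and fully down on the drive (socket mouth within 6 mm of the seat), after two clockwise turns; catch cup, measuring cup, salt shaker and dish within 30 mm of where they stood, the catch cup upright (distance between crank and mill_seat below 0.006 m and angle between crank's own z axis and vertical below 0.12 rad and angular speed of crank below 0.1 rad/s and distance of each of catch_cup, measure_cup, salt_shaker, small_dish from where it was at the start of the episode below 0.03 m and angle between catch_cup's own z axis and vertical below 0.1 rad); the robot touches nothing.
It fails at once if the crank on the mill runs away (turns faster than 3.8 rad/s, about a turn in 1.7 s) (distance between crank and mill_seat below 0.006 m and angular speed of crank above 3.8 rad/s).
It fails at once if a bystander is knocked more than 30 mm away (distance of any of catch_cup, measure_cup, salt_shaker, small_dish from where it was at the start of the episode above 0.03 m).
It also fails if it takes over 72 s, if anything falls off the work surface, if the arm or the gripper's body presses on something with over 40 N, if the wrist force passes 120 N, or if a joint passes its speed limit or range.

## Working session

There is one attempt and no reset: what is moved stays moved. The work goes in short steps, Python scripts to look and compute and a shell command to move; the robot and the scene stay as the last step left them, time stands still between calls to the robot, and variables do not carry over. Pictures are saved under pics/ and viewed, and the job is handed in when it is done.

```bash
ls; mkdir -p pics
cat > h.py <<'E'
import numpy as np, cv2
from plant import manip
from scipy.spatial.transform import Rotation as R
def snap(cam,fn=None):
    s=manip.sense(); f=manip.grab_frame(cam)
    if fn: cv2.imwrite('pics/'+fn,f['img'])
    if cam=='wrist':
        T=np.eye(4);T[:3,:3]=R.from_rotvec(s['ee_rot']).as_matrix();T[:3,3]=s['tool_pos']
        W=T@np.array(f['tool_from_camera'])
    else:
        E=np.eye(4);E[:3,:3]=R.from_rotvec(np.ravel(f['rvec'])).as_matrix();E[:3,3]=np.ravel(f['tvec']);W=np.linalg.inv(E)
    f['W']=W
    return f
def lm(cam,f,name):
    out=[]
    for d in manip.landmark_of(cam,name)[:2]:
        out.append((round(d['p'],2),np.round((f['W']@np.r_[d['location'],1])[:3],4)))
    return out
def cloud(f):
    h,w=f['range_z'].shape; fl=h/2/np.tan(np.radians(f['fovy'])/2)
    K=np.array([[fl,0,f['cx']],[0,fl,f['cy']],[0,0,1]])
    u,v=np.meshgrid(np.arange(w),np.arange(h))
    p=cv2.undistortPoints(np.stack([u,v],-1).reshape(-1,1,2).astype(np.float64),K,np.array(f['dist_coeffs'])).reshape(h,w,2)
    z=f['range_z']; P=np.stack([p[...,0]*z,p[...,1]*z,z,np.ones_like(z)],-1)
    P=P@f['W'].T
    P[z==0]=np.nan
    return P[...,:3]
def st():
    s=manip.sense(); m=R.from_rotvec(s['ee_rot']).as_matrix()
    print('t',round(s['t'],2),'tcp',np.round(s['tool_pos'],4),'x',np.round(m[:,0],3),'y',np.round(m[:,1],3),'z',np.round(m[:,2],3),'F',np.round(s['contact_force'],1),'open',round(s['opening'],3),'q',np.round(s['qpos'],2)); return s,m
E
python3 - <<'E'
from h import *
st()
for c in ['scene','side','wrist']:
    f=snap(c,c+'0.png')
    for n in ['mill_seat','drive_top','mill','mill_collar','crank_head','crank_knob','crank','catch_cup','measure_cup','salt_shaker','small_dish']:
        print(c,n,lm(c,f,n))
st()
E
```

```text
pics
t 0.0 tcp [0.1706 0.6525 0.2465] x [-0.    -0.002 -1.   ] y [ 0.253  0.967 -0.002] z [ 0.967 -0.253  0.   ] F [0.5 0.1 0.5] open 1.001 q [-1.34  0.47 -0.05  1.53  0.02  1.14 -0.08]
scene mill_seat [(0.73, array([ 0.5394, -0.0804,  0.2075]))]
scene drive_top [(0.69, array([ 0.5384, -0.0802,  0.2314]))]
scene mill [(0.83, array([ 0.5381, -0.0818,  0.0011]))]
scene mill_collar [(0.75, array([ 0.5068, -0.0741,  0.2036]))]
scene crank_head [(0.72, array([ 0.4774, -0.3262,  0.0166]))]
scene crank_knob [(0.89, array([ 0.3893, -0.2982,  0.0323]))]
scene crank [(0.71, array([ 0.4733, -0.3241,  0.0025])), (0.56, array([ 0.5415, -0.0786,  0.2296]))]
scene catch_cup [(0.66, array([ 0.5381, -0.0777,  0.0172]))]
scene measure_cup [(0.84, array([ 0.4706,  0.0992, -0.0049]))]
scene salt_shaker [(0.78, array([ 0.6682, -0.3137, -0.0007])), (0.16, array([ 5.891e-01,  3.788e-01, -5.000e-04]))]
scene small_dish [(0.64, array([ 0.5874,  0.3811, -0.0013]))]
side mill_seat [(0.8, array([ 0.5365, -0.0783,  0.2004]))]
side drive_top [(0.64, array([ 0.5414, -0.0766,  0.2255]))]
side mill [(0.86, array([ 0
[... 348 characters left out ...]
41, -0.0007]))]
side catch_cup [(0.91, array([ 0.5387, -0.075 ,  0.0208]))]
side measure_cup [(0.75, array([ 0.4727,  0.1052, -0.0011]))]
side salt_shaker [(0.57, array([ 6.641e-01, -3.120e-01,  6.000e-04]))]
side small_dish [(0.91, array([ 5.842e-01,  3.836e-01, -2.000e-04])), (0.35, array([ 0.4772, -0.3212,  0.013 ]))]
wrist mill_seat []
wrist drive_top []
wrist mill []
wrist mill_collar []
wrist crank_head []
wrist crank_knob []
wrist crank []
wrist catch_cup []
wrist measure_cup []
wrist salt_shaker []
wrist small_dish []
t 1.8 tcp [0.1707 0.653  0.2476] x [-0.  0. -1.] y [0.253 0.967 0.   ] z [ 0.967 -0.253 -0.   ] F [0.9 0.5 0.3] open 0.999 q [-1.34  0.47 -0.05  1.53  0.02  1.14 -0.08]
```

View pics/scene0.png

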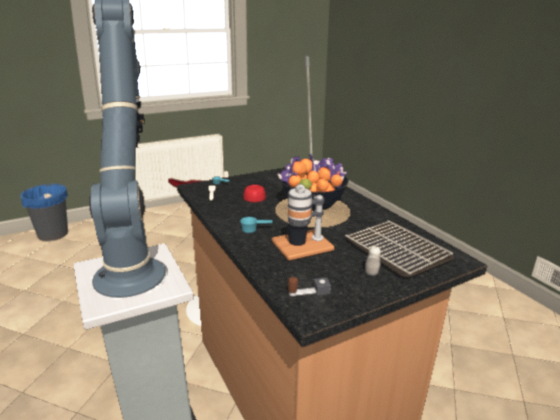

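View pics/side0.png

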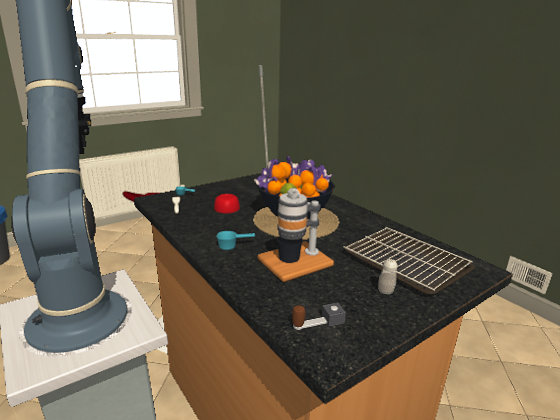

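Run:
```python
from h import *
np.set_printoptions(suppress=True,precision=4)
f=snap('wrist'); print(f['tool_from_camera'],f['fovy'])
f=snap('side'); np.save('side.npy',cloud(f)); g=snap('scene'); np.save('scene.npy',cloud(g))
P=np.r_[np.load('side.npy').reshape(-1,3),np.load('scene.npy').reshape(-1,3)]
P=P[~np.isnan(P).any(1)]
# height map max per 5cm cell
for x in np.arange(0.3,0.95,0.05):
    print(round(x,2),[ (lambda q: round(float(q.max()),2) if len(q) else None)(P[(abs(P[:,0]-x)<.025)&(abs(P[:,1]-y)<.025)&(P[:,2]<.6),2]) for y in np.arange(-0.45,0.5,0.05)])
# wooden base: colours
for n,ff in (('side',f),('scene',g)):
    C=cloud(ff); im=ff['img'].astype(int)
    m=(C[...,2]>0.008)&(C[...,2]<0.03)&(abs(C[...,0]-.54)<.14)&(abs(C[...,1]+.08)<.14)&(im[...,2]>im[...,0]+60)
    q=C[m][:,:2].astype(np.float32); r=cv2.minAreaRect(q); print(n,len(q),r, C[m][:,2].mean())
    m=(C[...,2]>0.10)&(C[...,2]<0.185)&(C[...,0]>.59)&(C[...,0]<.65)&(abs(C[...,1]+.08)<.06)
    print('post',C[m].mean(0),len(C[m]), np.percentile(C[m],[5,95],axis=0))
    m=(C[...,2]>0.006)&(C[...,2]<0.06)&(C[...,0]>.35)&(C[...,0]<.53)&(C[...,1]<-.25)&(C[...,1]>-.4)
    q=C[m]; q2=q[q[:,2]>.027]; 
    top=q[(q[:,2]>.028)&(q[:,2]<.034)&(q[:,0]>.44)]; print('head top',len(top),top.mean(0),cv2.minAreaRect(top[:,:2].astype(np.float32)))
    k=q[(q[:,2]>.046)];print('knob',len(k),k.mean(0),np.median(k,0))
```

```text
[[-0.0009 -0.2521  0.9677 -0.1379]
 [ 1.      0.0003  0.001  -0.0003]
 [-0.0005  0.9677  0.2521 -0.068 ]
 [ 0.      0.      0.      1.    ]] 69.20144030855406
0.3 [None, None, None, None, None, None, None, None, None, None, None, -0.91, -0.91, -0.9, -0.91, -0.9, -0.9, -0.9, -0.91]
0.35 [0.0, 0.0, 0.01, 0.0, 0.0, 0.0, 0.0, 0.0, 0.01, 0.01, 0.0, 0.0, 0.0, 0.0, 0.0, 0.0, 0.0, 0.0, 0.0]
0.4 [0.0, 0.0, 0.0, 0.05, 0.0, 0.0, 0.0, 0.0, 0.0, 0.01, 0.0, 0.04, 0.04, 0.0, 0.01, 0.0, 0.0, 0.01, 0.02]
0.45 [0.0, 0.0, 0.04, 0.04, 0.0, 0.01, 0.03, 0.03, 0.02, 0.02, 0.0, 0.04, 0.04, 0.0, 0.0, 0.0, 0.0, 0.01, 0.02]
0.5 [0.0, 0.0, 0.04, 0.04, 0.0, 0.0, 0.03, 0.21, 0.21, 0.03, 0.04, 0.04, 0.0, 0.0, 0.0, 0.0, 0.0, 0.0, 0.0]
0.55 [0.0, 0.0, 0.0, 0.0, 0.0, 0.0, 0.15, 0.23, 0.23, 0.02, 0.0, 0.0, 0.0, 0.01, 0.01, 0.0, 0.05, 0.05, 0.0]
0.6 [0.0, 0.0, 0.0, 0.0, 0.0, 0.0, 0.03, 0.18, 0.2, None, 0.0, 0.01, 0.01, 0.01, 0.01, 0.0, 0.05, 0.05, 0.0]
0.65 [0.0, 0.0, 0.09, 0.09, 0.0, 0.0, 0.02, 0.17, 0.17, 0.02, 0.01, 0.14, 0.14, 0.13, 0.14, 0.13, 0.04, 0.01, 0.02]
0.7 [0.0, 0.02, 0.08, 0.09, 0.03, 0.03, 0.03, 0.03, 0
[... 694 characters left out ...]
 270 [[ 0.5932 -0.0995  0.106 ]
 [ 0.6179 -0.062   0.179 ]]
head top 202 [ 0.4742 -0.3247  0.0311] ((0.47608324885368347, -0.3231697380542755), (0.04241609573364258, 0.040726859122514725), 72.01773071289062)
knob 81 [ 0.3927 -0.2996  0.0508] [ 0.3922 -0.2996  0.051 ]
scene 855 ((0.5709399580955505, -0.04709994047880173), (0.22287720441818237, 0.19811592996120453), 85.814453125) 0.020421755760674853
post [ 0.6081 -0.0898  0.1471] 205 [[ 0.5945 -0.1025  0.1096]
 [ 0.6204 -0.0549  0.1774]]
head top 110 [ 0.4755 -0.3278  0.0303] ((0.47649356722831726, -0.32718396186828613), (0.04161006212234497, 0.040070753544569016), 72.84175872802734)
knob 44 [ 0.3939 -0.3031  0.0497] [ 0.3935 -0.3031  0.05  ]
```

View pics/wrist0.png

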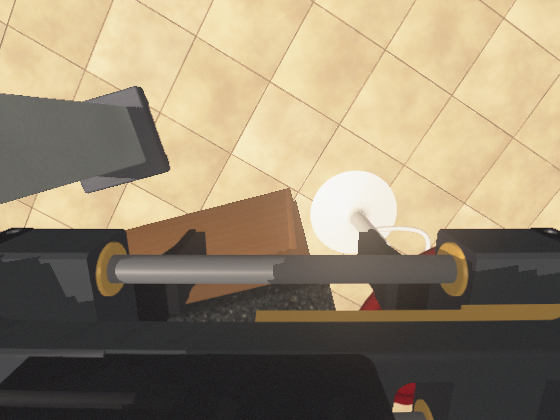

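```bash
python3 -m pendant '0 0 0 -0.009 -0.031 0.030 0;0 0 0 -0.009 -0.031 0.030 0;0 0 0 -0.009 -0.031 0.030 0;0 0 0 -0.009 -0.031 0.030 0;0 0 0 -0.009 -0.031 0.030 0;0 0 0 -0.009 -0.031 0.030 0;0 0 0 -0.009 -0.031 0.030 0;0 0 0 -0.009 -0.031 0.030 0' && python3 -c "
from h import *
st()"
```

```text
t: 2.75
tool_pos: [0.3417, 0.3473, 0.3192]
ee_rot: [0.191, 1.566, -0.19]
contact_force: [0.7, -0.3, 0.2]
opening: 1.001
t 2.75 tcp [0.3417 0.3473 0.3192] x [-0.003  0.001 -1.   ] y [0.24  0.971 0.001] z [ 0.971 -0.24  -0.003] F [ 0.7 -0.3  0.2] open 1.001 q [-0.95  0.1   0.08  1.87 -0.01  1.17  0.46]
```

```bash
python3 -m pendant '0 0 0 -0.009 -0.032 0.032 0;0 0 0 -0.009 -0.032 0.032 0;0 0 0 -0.009 -0.032 0.032 0;0 0 0 -0.009 -0.032 0.032 0;0 0 0 -0.009 -0.032 0.032 0;0 0 0 -0.009 -0.032 0.032 0;0 0 0 -0.009 -0.032 0.032 0;0 0 0 -0.009 -0.032 0.032 0' && python3 -m pendant '0 0 0 -0.009 -0.032 0.032 0;0 0 0 -0.009 -0.032 0.032 0;0 0 0 -0.009 -0.032 0.032 0;0 0 0 0 0 0 0'
python3 - <<'E'
from h import *
st()
f=snap('wrist','w1.png')
for n in ['mill_seat','drive_top','mill_collar','mill']: print(n,lm('wrist',f,n))
np.save('w1.npy',cloud(f))
C=cloud(f)
m=(C[...,2]>.2)&(C[...,2]<.21);print(np.nanmean(C[m],0),cv2.minEnclosingCircle(C[m][:,:2].astype(np.float32)))
m=(C[...,2]>.222)&(C[...,2]<.26);print(np.nanmean(C[m],0),m.sum(),cv2.minAreaRect(C[m][:,:2].astype(np.float32)))
m=(C[...,2]>.21)&(C[...,2]<.26);print(np.nanmean(C[m],0),m.sum(),cv2.minAreaRect(C[m][:,:2].astype(np.float32)))
E
```

```text
t: 3.55
tool_pos: [0.5338, 0.0229, 0.3961]
ee_rot: [0.195, 1.56, -0.182]
contact_force: [0.3, 1.1, 1.2]
opening: 0.998
t: 3.95
tool_pos: [0.6072, -0.1053, 0.4255]
ee_rot: [0.199, 1.554, -0.191]
contact_force: [0.6, -0.6, -0.3]
opening: 0.998
t 3.95 tcp [ 0.6072 -0.1053  0.4255] x [ 0.009  0.004 -1.   ] y [0.246 0.969 0.006] z [ 0.969 -0.246  0.008] F [ 0.6 -0.6 -0.3] open 0.998 q [-0.29  0.29  0.54  1.44 -0.15  1.44  1.57]
mill_seat [(0.87, array([ 0.5407, -0.0813,  0.2085])), (0.44, array([ 0.4777, -0.3271,  0.0145]))]
drive_top [(0.86, array([ 0.5396, -0.0824,  0.2299])), (0.19, array([0.5928, 0.3791, 0.0006]))]
mill_collar [(0.84, array([ 0.5079, -0.0763,  0.2032])), (0.29, array([ 0.4774, -0.3287,  0.0121]))]
mill []
[ 0.54113603 -0.08072291  0.20518646] ((0.5417693257331848, -0.08063157647848129), 0.03809986263513565)
[ 0.54196604 -0.08105075  0.2269528 ] 407 ((0.5420607924461365, -0.08092764019966125), (0.02182641625404358, 0.021875988692045212), 1.2466700077056885)
[ 0.54193204 -0.08092094  0.22671874] 425 ((0.5420276522636414, -0.08084302395582199), (0.02196040377020836, 0.02201714739203453), 1.554476022720337)
```

Run:
```python
import cv2
i=cv2.imread('pics/w1.png'); c=i[60:260,130:430]; cv2.imwrite('pics/w1c.png',cv2.resize(c,None,fx=2.6,fy=2.6,interpolation=cv2.INTER_CUBIC))
```

```text
(no output)
```

View pics/w1.png

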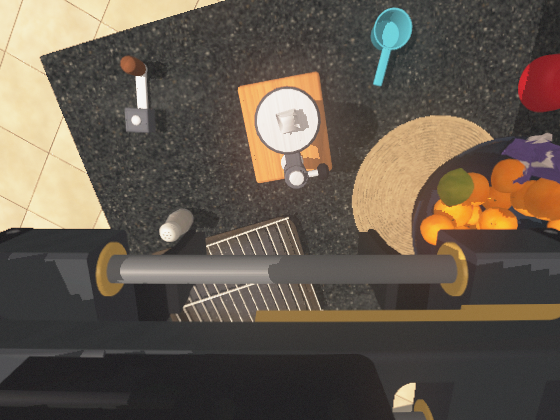

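View pics/w1c.png

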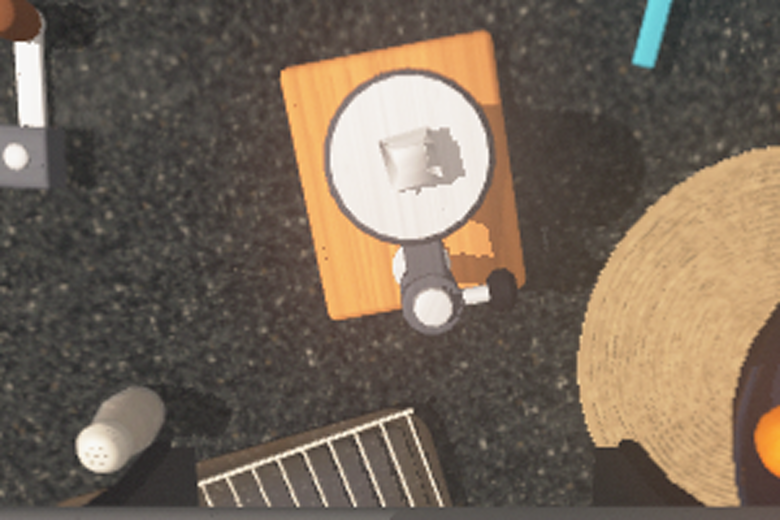

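Run:
```python
from h import *
C=np.load('w1.npy')
m=(C[...,2]>.026)&(C[...,2]<.036)&(C[...,0]>.44)&(C[...,0]<.51)&(C[...,1]<-.28)&(C[...,1]>-.37)
print(m.sum(),C[m].mean(0),cv2.minAreaRect(C[m][:,:2].astype(np.float32)))
m=(C[...,2]>.045)&(C[...,2]<.06)&(C[...,0]>.36)&(C[...,0]<.43)&(C[...,1]<-.25)&(C[...,1]>-.35)
print(m.sum(),C[m].mean(0),cv2.minAreaRect(C[m][:,:2].astype(np.float32)))
m=(C[...,2]>.01)&(C[...,2]<.03)&(abs(C[...,0]-.55)<.1)&(abs(C[...,1]+.08)<.1)
print(m.sum(),cv2.minAreaRect(C[m][:,:2].astype(np.float32)))
m=(C[...,2]>.17)&(C[...,2]<.19)&(abs(C[...,0]-.61)<.04)&(abs(C[...,1]+.08)<.04)
print(C[m].mean(0))
```

```text
577 [ 0.47867664 -0.32188317  0.03151556] ((0.47858256101608276, -0.32280999422073364), (0.041029538959264755, 0.03863249346613884), 72.39884948730469)
232 [ 0.39818537 -0.29603198  0.05094103] ((0.3976922333240509, -0.29698875546455383), (0.0244113989174366, 0.024181343615055084), 21.53363037109375)
3877 ((0.5567111968994141, -0.08163571357727051), (0.1402864158153534, 0.17073103785514832), 85.97332000732422)
[ 0.61174474 -0.07851491  0.17410877]
```

```bash
python3 -m pendant '0.01 0 0 0.037 -0.031 -0.009 0;0.01 0 0 0.037 -0.031 -0.009 0;0.01 0 0 0.037 -0.031 -0.009 0;0.01 0 0 0.037 -0.031 -0.009 0;0.01 0 0 0.037 -0.031 -0.009 0;0.01 0 0 0.037 -0.031 -0.009 0;0 0 0 0.037 -0.031 -0.009 0;0 0 0 0.037 -0.031 -0.009 0'
python3 - <<'E'
from h import *
s,m=st()
d=np.array([.4775,-.324,.12])-s['tool_pos']; print(m.T@d, np.degrees(np.arctan2(m[1,1],m[0,1])))
E
```

```text
t: 5.0
tool_pos: [0.4824, -0.2984, 0.1204]
ee_rot: [0.22, 1.537, -0.185]
contact_force: [1.1, 0.2, 0.3]
opening: 0.999
t 5.0 tcp [ 0.4824 -0.2984  0.1204] x [ 0.027  0.019 -0.999] y [0.256 0.966 0.025] z [ 0.966 -0.256  0.021] F [1.1 0.2 0.3] open 0.999 q [ 0.11  0.47  0.51  1.95 -0.36  0.79  2.13]
[-0.00027111 -0.02601452  0.0018201 ] 75.1895015177584
```

```bash
cat >> h.py <<'E'
def goal(p,yaw):
    s,m=st(); a=np.radians(yaw); c,sn=np.cos(a),np.sin(a)
    M=np.array([[0,c,sn],[0,sn,-c],[-1,0,0]])
    print('rot',np.round(R.from_matrix(m.T@M).as_rotvec(),4),'shift',np.round(m.T@(np.array(p)-s['tool_pos']),4),'yaw',np.round(np.degrees(np.arctan2(m[1,1],m[0,1])),2))
E
python3 -c "
from h import *
goal([.4775,-.324,.12],72.4)"
```

```text
t 5.0 tcp [ 0.4824 -0.2984  0.1204] x [ 0.027  0.019 -0.999] y [0.256 0.966 0.025] z [ 0.966 -0.256  0.021] F [1.1 0.2 0.3] open 0.999 q [ 0.11  0.47  0.51  1.95 -0.36  0.79  2.13]
rot [ 0.0484  0.0208 -0.0259] shift [-0.0003 -0.026   0.0018] yaw 75.19
```

```bash
python3 -m pendant '0.03 0.012 -0.015 0 -0.016 0.001 0;0.03 0.012 -0.015 0 -0.012 0.001 0;0 0 0 0 0 0 0'
python3 - <<'E'
from h import *
f=snap('wrist','w2.png')
for n in ['crank_head','crank_knob']: print(n,lm('wrist',f,n))
C=cloud(f)
m=(C[...,2]>.026)&(C[...,2]<.036)&(C[...,0]>.44)&(C[...,0]<.51)&(C[...,1]<-.28)&(C[...,1]>-.37)
print(m.sum(),C[m].mean(0),cv2.minAreaRect(C[m][:,:2].astype(np.float32)))
goal([.4775,-.324,.12],72.4)
E
```

```text
t: 5.3
tool_pos: [0.4737, -0.3256, 0.118]
ee_rot: [0.253, 1.568, -0.258]
contact_force: [-0.1, 1.4, -1.0]
opening: 1.001
crank_head []
crank_knob [(0.85, array([ 0.3959, -0.296 ,  0.0323]))]
2531 [ 0.47708136 -0.32336132  0.03187878] ((0.47838541865348816, -0.3236650228500366), (0.04008357971906662, 0.040302060544490814), 72.43712615966797)
t 5.45 tcp [ 0.4746 -0.3239  0.1181] x [-0.011  0.001 -1.   ] y [ 0.316  0.949 -0.003] z [ 0.949 -0.316 -0.011] F [0.9 0.4 1. ] open 0.999 q [ 0.12  0.5   0.54  1.92 -0.34  0.82  2.09]
rot [-0.0143 -0.0108  0.0027] shift [-0.0019  0.0008  0.0028] yaw 71.58
```

View pics/w2.png

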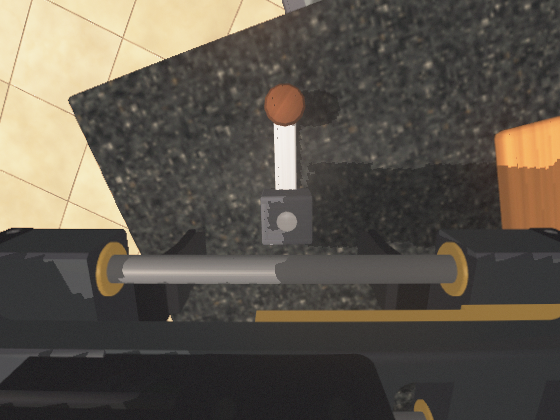

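```bash
python3 -m pendant '-0.012 -0.01 0.002 0.025 0.001 0.003 0;0 0 0 0.025 0 0.001 0;0 0 0 0.025 0 0 0;0 0 0 0.005 0 0 0;0 0 0 0.003 0 0 0' && python3 -c "
from h import *
goal([.4783,-.3236,.031],72.4)"
```

```text
t: 5.95
tool_pos: [0.4884, -0.3197, 0.0399]
ee_rot: [0.232, 1.543, -0.233]
contact_force: [1.8, 0.2, 0.3]
opening: 1.001
t 5.95 tcp [ 0.4884 -0.3197  0.0399] x [ 0.015 -0.002 -1.   ] y [0.292 0.956 0.002] z [ 0.956 -0.292  0.015] F [1.8 0.2 0.3] open 1.001 q [ 0.17  0.61  0.45  1.95 -0.43  0.66  2.17]
rot [ 0.0104  0.0149 -0.002 ] shift [ 0.0087 -0.0067 -0.0087] yaw 72.99
```

```bash
python3 -m pendant '0.01 0.015 -0.002 0.009 -0.007 -0.009 0;0 0 0 0 0 0 0' && python3 -c "
from h import *
goal([.4783,-.3236,.031],72.4)"
```

```text
t: 6.15
tool_pos: [0.4786, -0.3238, 0.0319]
ee_rot: [0.24, 1.556, -0.24]
contact_force: [-0.6, 0.3, -0.8]
opening: 1.0
t 6.15 tcp [ 0.4786 -0.3238  0.0319] x [ 0.001 -0.001 -1.   ] y [ 0.301  0.954 -0.   ] z [ 0.954 -0.301  0.002] F [-0.6  0.3 -0.8] open 1.0 q [ 0.19  0.62  0.45  1.96 -0.43  0.65  2.18]
rot [0.0014 0.0015 0.0001] shift [ 0.0009  0.0001 -0.0003] yaw 72.48
```

Precise. Close on the head.

```bash
python3 -m pendant '0 0 0 0 0 0 150;0 0 0 0 0 0 200;0 0 0 0 0 0 255;0 0 0 0 0 0 255;0 0 0 0 0 0 255;0 0 0 0 0 0 255' 40 && python3 -c "
from h import *
goal([.4783,-.3236,.031],72.4)"
```

```text
t: 6.75
tool_pos: [0.4798, -0.3251, 0.0345]
ee_rot: [0.239, 1.551, -0.242]
contact_force: [0.0, -0.0, 0.0]
opening: 0.542
t 6.75 tcp [ 0.4798 -0.3251  0.0345] x [ 0.006 -0.003 -1.   ] y [ 0.302  0.953 -0.001] z [ 0.953 -0.302  0.006] F [ 0. -0.  0.] open 0.542 q [ 0.19  0.62  0.45  1.96 -0.43  0.65  2.18]
rot [0.0005 0.0061 0.0009] shift [ 0.0034  0.001  -0.0019] yaw 72.43
```

```bash
python3 -m pendant '0 0 0 0.002 0 0 255;0 0 0 0 0 0 255;0 0 0 0 0 0 255;0 0 0 0 0 0 255' 40 && python3 -c "
from h import *
goal([.4783,-.3236,.031],72.4)"
```

```text
t: 7.15
tool_pos: [0.4802, -0.3247, 0.033]
ee_rot: [0.24, 1.551, -0.241]
contact_force: [0.0, 1.0, 1.8]
opening: 0.457
t 7.15 tcp [ 0.4802 -0.3247  0.033 ] x [ 0.006 -0.002 -1.   ] y [0.302 0.953 0.   ] z [ 0.953 -0.302  0.006] F [0.  1.  1.8] open 0.457 q [ 0.19  0.62  0.45  1.96 -0.44  0.65  2.18]
rot [ 0.0005  0.0064 -0.0002] shift [ 0.002   0.0005 -0.0022] yaw 72.43
```

```bash
python3 -m pendant '0 0 0 -0.03 0 0 255;0 0 0 -0.045 0 0 255;0 0 0 -0.045 0 0 255;0 0.006 0 -0.045 0 0 255;-0.03 0 0 -0.045 0 0 255;-0.05 0 0 -0.045 0 0 255;-0.07 0 0 -0.02 0 0 255;-0.07 0 0 0 0 0 255' && python3 -c "
from h import *
goal([.543,-.081,.305],92)"
```

```text
t: 7.95
tool_pos: [0.4766, -0.3215, 0.3101]
ee_rot: [0.068, 1.585, -0.057]
contact_force: [0.5, -0.9, -4.5]
opening: 0.459
t 7.95 tcp [ 0.4766 -0.3215  0.3101] x [-0.015  0.007 -1.   ] y [0.079 0.997 0.006] z [ 0.997 -0.079 -0.016] F [ 0.5 -0.9 -4.5] open 0.459 q [ 0.05  0.29  0.59  1.71 -0.17  1.21  2.18]
rot [-0.1138 -0.0153 -0.0071] shift [0.0059 0.2449 0.0473] yaw 85.48
```

```bash
python3 -m pendant '-0.03 -0.015 -0.007 0 0.036 0.008 255;-0.03 0 0 0 0.036 0.01 255;-0.03 0 0 0 0.036 0.011 255;-0.02 0 0 0 0.036 0.012 255;0 0 0 0 0.036 0.012 255;0 0 0 0 0.036 0.012 255;0 0 0 0 0 0 255' && python3 -c "
from h import *
goal([.543,-.081,.290],92)"
```

```text
t: 8.65
tool_pos: [0.5417, -0.0987, 0.3034]
ee_rot: [-0.024, 1.58, 0.025]
contact_force: [0.6, 0.6, -3.8]
opening: 0.451
t 8.65 tcp [ 0.5417 -0.0987  0.3034] x [-0.009  0.    -1.   ] y [-0.031  1.     0.001] z [ 0.999  0.031 -0.009] F [ 0.6  0.6 -3.8] open 0.451 q [-0.27  0.23  0.46  1.78 -0.11  1.17  1.82]
rot [-0.004  -0.0089 -0.0007] shift [0.0134 0.0176 0.002 ] yaw 91.77
```

```bash
python3 -m pendant '-0.004 -0.009 -0.001 0.006 0.0175 0.002 255;0 0 0 0 0 0 255'
python3 - <<'E'
from h import *
goal([.543,-.081,.290],92)
for c in ['side','scene','wrist']:
    f=snap(c,c+'3.png')
    for n in ['crank_head','crank_knob','mill_seat','drive_top']: print(c,n,lm(c,f,n))
i=cv2.imread('pics/side3.png')[140:300,200:420]; cv2.imwrite('pics/side3c.png',cv2.resize(i,None,fx=3.4,fy=3.4,interpolation=cv2.INTER_CUBIC))
E
```

```text
t: 8.85
tool_pos: [0.5421, -0.0791, 0.2948]
ee_rot: [-0.03, 1.575, 0.03]
contact_force: [-1.1, 0.1, -3.8]
opening: 0.456
t 8.85 tcp [ 0.5421 -0.0791  0.2948] x [-0.004 -0.    -1.   ] y [-0.038  0.999 -0.   ] z [ 0.999  0.038 -0.004] F [-1.1  0.1 -3.8] open 0.456 q [-0.3   0.23  0.44  1.8  -0.11  1.15  1.79]
rot [ 0.0031 -0.0039  0.0003] shift [ 0.0048 -0.002   0.0009] yaw 92.18
side crank_head [(0.64, array([ 0.5417, -0.0784,  0.2614])), (0.57, array([ 0.5356, -0.077 ,  0.2765]))]
side crank_knob [(0.58, array([ 0.4533, -0.0816,  0.2907]))]
side mill_seat [(0.87, array([ 0.5382, -0.0789,  0.2022])), (0.67, array([ 0.5389, -0.0787,  0.2601]))]
side drive_top [(0.57, array([ 0.5376, -0.0777,  0.2248]))]
scene crank_head [(0.65, array([ 0.536 , -0.087 ,  0.2814]))]
scene crank_knob [(0.64, array([ 0.4499, -0.0883,  0.2958]))]
scene mill_seat [(0.66, array([ 0.5401, -0.0816,  0.2094]))]
scene drive_top [(0.8, array([ 0.5412, -0.0806,  0.2294])), (0.71, array([ 0.5386, -0.0793,  0.207 ]))]
wrist crank_head [(0.86, array([ 0.541 , -0.0883,  0.2761]))]
wrist crank_knob []
wrist mill_seat [(0.78, array([ 0.5407, -0.0829,  0.2088])), (0.26, array([ 0.5447, -0.0823,  0.2648]))]
wrist drive_top []
```

View pics/side3c.png

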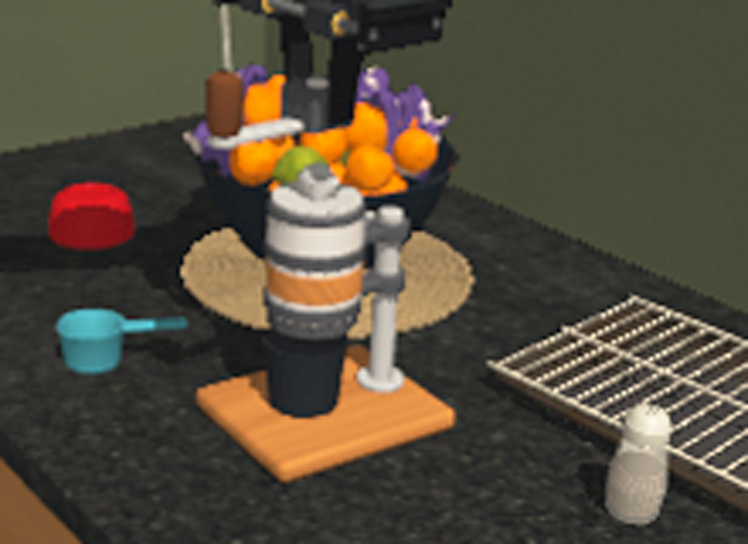

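View pics/wrist3.png

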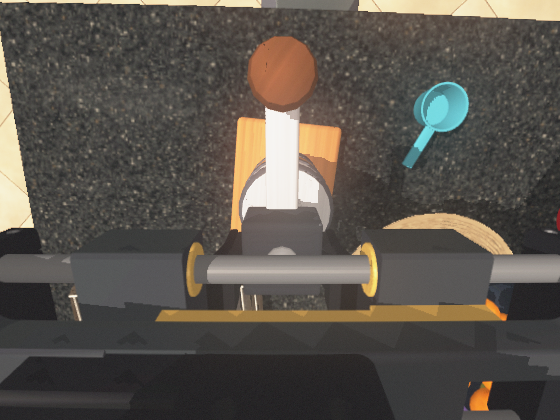

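```bash
python3 -m pendant '0.003 -0.004 0 0.015 -0.002 0.001 255;0 0 0 0.012 0 0 255;0 0 0 0 0 0 255' && python3 -c "
from h import *
goal([.543,-.081,.238],92)"
```

```text
t: 9.9
tool_pos: [0.5443, -0.0851, 0.2696]
ee_rot: [-0.026, 1.565, 0.021]
contact_force: [0.7, 0.2, -3.5]
opening: 0.459
t 9.9 tcp [ 0.5443 -0.0851  0.2696] x [ 0.005 -0.003 -1.   ] y [-0.03   1.    -0.003] z [1.    0.03  0.005] F [ 0.7  0.2 -3.5] open 0.459 q [-0.29  0.25  0.45  1.83 -0.12  1.08  1.8 ]
rot [-0.0051  0.0052  0.0029] shift [ 0.0315  0.0042 -0.0014] yaw 91.71
```

```bash
python3 -m pendant '-0.005 0.005 0.003 0.006 0.004 -0.001 255;0 0 0 0.005 0 0 255;0 0 0 0 0 0 255' && python3 -c "
from h import *
goal([.543,-.081,.238],92)"
```

```text
t: 10.2
tool_pos: [0.5435, -0.0806, 0.2581]
ee_rot: [-0.028, 1.571, 0.028]
contact_force: [0.1, -0.2, -3.7]
opening: 0.457
t 10.2 tcp [ 0.5435 -0.0806  0.2581] x [ 0.  0. -1.] y [-0.036  0.999  0.   ] z [0.999 0.036 0.   ] F [ 0.1 -0.2 -3.7] open 0.457 q [-0.29  0.26  0.44  1.84 -0.13  1.06  1.81]
rot [ 0.0008  0.0001 -0.0004] shift [ 0.0201 -0.0004 -0.0005] yaw 92.05
```

```bash
python3 -m pendant '0 0 0 0.005 0 0 255;0 0 0 0.004 0 0 255' && python3 -c "
from h import *
goal([.543,-.081,.238],92)"
```

```text
t: 10.4
tool_pos: [0.5441, -0.0804, 0.2494]
ee_rot: [-0.028, 1.569, 0.029]
contact_force: [0.3, -0.1, -4.2]
opening: 0.46
t 10.4 tcp [ 0.5441 -0.0804  0.2494] x [ 0.002  0.    -1.   ] y [-0.036  0.999  0.   ] z [0.999 0.036 0.002] F [ 0.3 -0.1 -4.2] open 0.46 q [-0.29  0.27  0.44  1.85 -0.13  1.04  1.81]
rot [ 0.0013  0.002  -0.0004] shift [ 0.0114 -0.0005 -0.0012] yaw 92.08
```

```bash
python3 -m pendant '0 0.002 0 0.005 0 -0.001 255;0 0 0 0.004 0 0 255;0 0 0 0.002 0 0 255' && python3 -c "
from h import *
goal([.543,-.081,.238],92)"
```

```text
t: 10.7
tool_pos: [0.543, -0.0805, 0.2379]
ee_rot: [-0.028, 1.571, 0.029]
contact_force: [-5.6, 1.4, 11.1]
opening: 0.458
t 10.7 tcp [ 0.543  -0.0805  0.2379] x [-0.     0.001 -1.   ] y [-0.036  0.999  0.001] z [ 0.999  0.036 -0.   ] F [-5.6  1.4 11.1] open 0.458 q [-0.28  0.28  0.44  1.87 -0.14  1.02  1.82]
rot [ 0.0012 -0.0004 -0.0007] shift [-0.0001 -0.0005 -0.    ] yaw 92.07
```

```bash
python3 -m pendant '0 0 0 -0.001 0 0 120;0 0 0 0 0 0 0;0 0 0 0 0 0 0;0 0 0 0 0 0 0;0 0 0 -0.03 0 0 0;0 0 0 -0.04 0 0 0;0 0 0 -0.02 0 0 0;0 0 0 0 0 0 0'
python3 - <<'E'
from h import *
f=snap('wrist','w4.png')
for n in ['crank_head','crank_knob','crank']: print(n,lm('wrist',f,n))
C=cloud(f); np.save('w4.npy',C)
m=(C[...,2]>.228)&(C[...,2]<.243)&(abs(C[...,0]-.54)<.04)&(abs(C[...,1]+.08)<.04)
print(m.sum(),C[m].mean(0),cv2.minAreaRect(C[m][:,:2].astype(np.float32)))
m=(C[...,2]>.248)&(C[...,2]<.264)&(abs(C[...,0]-.455)<.03)&(abs(C[...,1]+.08)<.04)
print(m.sum(),C[m].mean(0),cv2.minEnclosingCircle(C[m][:,:2].astype(np.float32)))
goal([.456,-.084,.248],92)
f=snap('side','side4.png')
for n in ['crank_head','crank_knob','crank']: print(n,lm('side',f,n))
i=cv2.imread('pics/side4.png')[140:300,200:420]; cv2.imwrite('pics/side4c.png',cv2.resize(i,None,fx=3.4,fy=3.4,interpolation=cv2.INTER_CUBIC))
E
```

```text
t: 11.5
tool_pos: [0.5442, -0.0811, 0.3335]
ee_rot: [-0.028, 1.568, 0.028]
contact_force: [0.3, -0.1, -0.3]
opening: 0.989
crank_head [(0.91, array([ 0.5394, -0.0852,  0.2171]))]
crank_knob [(0.6, array([ 0.4539, -0.0815,  0.2414]))]
crank [(0.75, array([ 0.543 , -0.0805,  0.206 ]))]
2438 [ 0.53935563 -0.08090417  0.23682283] ((0.5406669974327087, -0.08074606955051422), (0.039971474558115005, 0.03971313685178757), 1.7128959894180298)
1301 [ 0.45624132 -0.08367042  0.25599851] ((0.45564863085746765, -0.08346518874168396), 0.013996191322803497)
t 11.7 tcp [ 0.542  -0.0806  0.3291] x [-0.006  0.    -1.   ] y [-0.036  0.999  0.   ] z [ 0.999  0.036 -0.006] F [ 0.3  0.3 -0.6] open 0.996 q [-0.31  0.2   0.45  1.75 -0.09  1.22  1.78]
rot [ 0.0007 -0.0056 -0.0003] shift [ 0.0816 -0.0004 -0.0856] yaw 92.04
crank_head [(0.87, array([ 0.5382, -0.0819,  0.2208]))]
crank_knob [(0.64, array([ 0.4546, -0.0848,  0.234 ]))]
crank [(0.9, array([ 0.5391, -0.079 ,  0.2034])), (0.2, array([ 0.5394, -0.0754, -0.0024]))]
```

View pics/side4c.png

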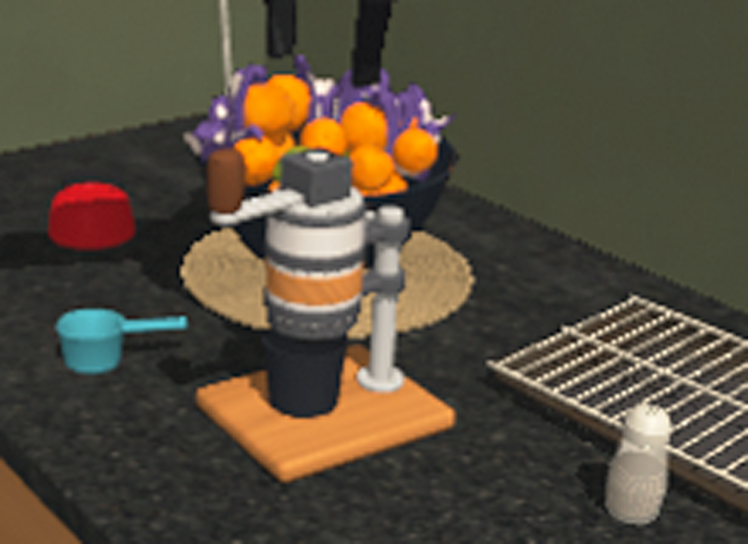

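View pics/w4.png

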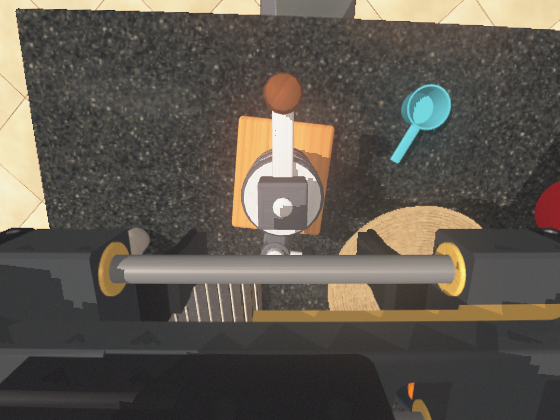

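```bash
python3 -m pendant '0 -0.005 0 0 0 -0.043 0;0 0 0 0 0 -0.043 0;0 0 0 0 0 0 0' && python3 -c "
from h import *
goal([.4556,-.0835,.246],92)"
```

```text
t: 12.2
tool_pos: [0.4537, -0.0835, 0.3261]
ee_rot: [-0.03, 1.578, 0.027]
contact_force: [0.3, 0.4, -0.3]
opening: 1.0
t 12.2 tcp [ 0.4537 -0.0835  0.3261] x [-0.007 -0.002 -1.   ] y [-0.036  0.999 -0.002] z [ 0.999  0.036 -0.007] F [ 0.3  0.4 -0.3] open 1.0 q [-0.34  0.04  0.45  1.92 -0.01  1.19  1.72]
rot [ 0.0012 -0.007   0.0019] shift [0.08   0.     0.0024] yaw 92.07
```

```bash
python3 -m pendant '0 -0.007 0.002 0.03 0 0.002 0;0 0 0 0.03 0 0 0;0 0 0 0.015 0 0 0;0 0 0 0 0 0 0' && python3 -c "
from h import *
goal([.4556,-.0835,.246],92)"
```

```text
t: 12.6
tool_pos: [0.4569, -0.0831, 0.2493]
ee_rot: [-0.028, 1.566, 0.03]
contact_force: [-0.2, 1.0, -0.5]
opening: 0.998
t 12.6 tcp [ 0.4569 -0.0831  0.2493] x [ 0.005  0.001 -1.   ] y [-0.037  0.999  0.001] z [0.999 0.037 0.005] F [-0.2  1.  -0.5] open 0.998 q [-0.32  0.11  0.45  2.03 -0.06  1.    1.77]
rot [ 0.0017  0.0049 -0.0011] shift [ 0.0033 -0.0004 -0.0013] yaw 92.1
```

```bash
python3 -m pendant '0 0.005 -0.001 0.003 0 -0.001 255;0 0 0 0 0 0 255;0 0 0 0 0 0 255;0 0 0 0 0 0 255;0 0 0 0 0 0 255;0 0 0 0 0 0 255;0 0 0 0 0 0 255;0 0 0 0 0 0 255' 40 && python3 -m pendant '0 0 0 0 0 0 255;0 0 0 0 0 0 255;0 0 0 0 0 0 255;0 0 0 0 0 0 255' && python3 -c "
from h import *
goal([.4556,-.0835,.246],92)"
```

```text
t: 13.4
tool_pos: [0.459, -0.0834, 0.2493]
ee_rot: [-0.029, 1.565, 0.029]
contact_force: [0.6, 0.3, 0.2]
opening: 0.355
t: 13.8
tool_pos: [0.459, -0.0833, 0.2494]
ee_rot: [-0.029, 1.565, 0.029]
contact_force: [0.3, 1.3, 0.6]
opening: 0.315
t 13.8 tcp [ 0.459  -0.0833  0.2494] x [ 0.006 -0.    -1.   ] y [-0.037  0.999 -0.   ] z [0.999 0.037 0.006] F [0.3 1.3 0.6] open 0.315 q [-0.32  0.12  0.45  2.03 -0.06  1.    1.77]
rot [0.002  0.006  0.0005] shift [ 0.0034 -0.     -0.0034] yaw 92.12
```

```bash
cat >> h.py <<'E'
def plan(n,step,c=(.5441,-.0805),r=.085,z=.249,yaw=92):
    s,m=st(); p=s['tool_pos']; a=np.radians(yaw); cc,sn=np.cos(a),np.sin(a)
    M=np.array([[0,cc,sn],[0,sn,-cc],[-1,0,0]])
    d=p[:2]-np.array(c); ph=np.arctan2(d[1],d[0])
    print('phi',round(np.degrees(ph)%360,1),'rad',round(np.hypot(*d),4),'z',round(p[2],4),'rot',np.round(R.from_matrix(m.T@M).as_rotvec(),3),'v',np.round(s['qvel'],2))
    q=p
    for k in range(1,n+1):
        b=ph-np.radians(step)*k; t=np.r_[c[0]+r*np.cos(b),c[1]+r*np.sin(b),z]
        e=m.T@(t-q); q=t; print('0 0 0',*['%.4f'%v for v in e])
E
python3 -c "
from h import *
plan(8,5)"
```

```text
t 13.8 tcp [ 0.459  -0.0833  0.2494] x [ 0.006 -0.    -1.   ] y [-0.037  0.999 -0.   ] z [0.999 0.037 0.006] F [0.3 1.3 0.6] open 0.315 q [-0.32  0.12  0.45  2.03 -0.06  1.    1.77]
phi 181.9 rad 0.0852 z 0.2494 rot [0.002 0.006 0.   ] v [-0.  0. -0. -0. -0. -0. -0.]
0 0 0 0.0004 0.0074 0.0005
0 0 0 0.0000 0.0073 0.0010
0 0 0 0.0000 0.0072 0.0016
0 0 0 0.0000 0.0071 0.0023
0 0 0 0.0000 0.0068 0.0029
0 0 0 0.0000 0.0066 0.0034
0 0 0 0.0000 0.0062 0.0040
0 0 0 0.0000 0.0059 0.0045
```

```bash
python3 -m pendant '0 0.005 0 0 0.007 0.0005 255;0 0 0 0 0.007 0.001 255;0 0 0 0 0.007 0.0015 255;0 0 0 0 0.007 0.002 255;0 0 0 0 0.007 0.003 255;0 0 0 0 0.0065 0.0035 255' 50 && python3 -c "
from h import *
plan(8,6)"
```

```text
t: 14.4
tool_pos: [0.4701, -0.0407, 0.2494]
ee_rot: [-0.031, 1.568, 0.024]
contact_force: [1.1, -3.1, -0.7]
opening: 0.31
t 14.4 tcp [ 0.4701 -0.0407  0.2494] x [ 0.002 -0.004 -1.   ] y [-0.035  0.999 -0.004] z [0.999 0.035 0.002] F [ 1.1 -3.1 -0.7] open 0.31 q [-0.38  0.13  0.42  2.02 -0.06  1.01  1.67]
phi 151.7 rad 0.0841 z 0.2494 rot [0.    0.002 0.004] v [-0.09  0.05 -0.06 -0.06 -0.01  0.01 -0.14]
0 0 0 0.0003 0.0079 0.0041
0 0 0 -0.0000 0.0069 0.0056
0 0 0 -0.0000 0.0063 0.0063
0 0 0 -0.0000 0.0056 0.0069
0 0 0 -0.0000 0.0048 0.0075
0 0 0 -0.0000 0.0040 0.0079
0 0 0 0.0000 0.0031 0.0083
0 0 0 0.0000 0.0023 0.0086
```

```bash
python3 -m pendant '0 0 0.004 0 0.008 0.004 255;0 0 0 0 0.007 0.0055 255;0 0 0 0 0.0065 0.0065 255;0 0 0 0 0.0055 0.007 255;0 0 0 0 0.005 0.0075 255;0 0 0 0 0.004 0.008 255;0 0 0 0 0.003 0.0085 255;0 0 0 0 0.0025 0.0085 255' && python3 -c "
from h import *
plan(8,6)"
```

```text
t: 15.2
tool_pos: [0.5236, 0.0021, 0.2489]
ee_rot: [-0.032, 1.582, 0.021]
contact_force: [-5.6, -5.2, 5.3]
opening: 0.309
t 15.2 tcp [0.5236 0.0021 0.2489] x [-0.011 -0.007 -1.   ] y [-0.034  0.999 -0.007] z [ 0.999  0.034 -0.011] F [-5.6 -5.2  5.3] open 0.309 q [-0.42  0.23  0.39  1.9  -0.09  1.04  1.62]
phi 104.0 rad 0.0851 z 0.2489 rot [-0.001 -0.011  0.007] v [ 0.01  0.16 -0.01 -0.19 -0.05  0.09  0.01]
0 0 0 -0.0002 0.0013 0.0088
0 0 0 -0.0001 0.0005 0.0089
0 0 0 -0.0001 -0.0005 0.0089
0 0 0 -0.0001 -0.0014 0.0088
0 0 0 -0.0001 -0.0023 0.0086
0 0 0 -0.0001 -0.0032 0.0083
0 0 0 -0.0001 -0.0040 0.0079
0 0 0 -0.0001 -0.0048 0.0075
```

```bash
python3 -m pendant '0 -0.01 0.006 0 0.0015 0.009 255;0 0 0 0 0.0005 0.009 255;0 0 0 0 -0.0005 0.009 255;0 0 0 0 -0.0015 0.009 255;0 0 0 0 -0.0025 0.0085 255;0 0 0 0 -0.003 0.0085 255;0 0 0 0 -0.004 0.008 255;0 0 0 0 -0.005 0.0075 255' && python3 -c "
from h import *
plan(8,6)"
```

```text
t: 16.0
tool_pos: [0.5755, -0.0005, 0.2486]
ee_rot: [-0.019, 1.633, 0.043]
contact_force: [-9.8, 3.1, 9.2]
opening: 0.306
t 16.0 tcp [ 5.755e-01 -5.000e-04  2.486e-01] x [-0.062  0.014 -0.998] y [-0.039  0.999  0.017] z [ 0.997  0.04  -0.062] F [-9.8  3.1  9.2] open 0.306 q [-0.36  0.35  0.39  1.75 -0.16  1.14  1.69]
phi 68.6 rad 0.0859 z 0.2486 rot [ 0.005 -0.062 -0.016] v [ 0.1   0.13 -0.01 -0.18 -0.08  0.14  0.13]
0 0 0 -0.0010 -0.0048 0.0075
0 0 0 -0.0005 -0.0048 0.0075
0 0 0 -0.0005 -0.0056 0.0069
0 0 0 -0.0005 -0.0063 0.0063
0 0 0 -0.0005 -0.0069 0.0056
0 0 0 -0.0004 -0.0074 0.0049
0 0 0 -0.0004 -0.0079 0.0041
0 0 0 -0.0003 -0.0083 0.0032
```

```bash
python3 -m pendant '0 -0.03 -0.008 -0.001 -0.005 0.0085 255;0 -0.03 -0.008 -0.0005 -0.005 0.0085 255;0 -0.02 0 -0.0005 -0.006 0.008 255;0 -0.015 0 0 -0.007 0.007 255' && python3 -c "
from h import *
plan(8,6)
f=snap('side','s5.png')
for n in ['crank_head','crank_knob','crank']: print(n,lm('side',f,n))
i=cv2.imread('pics/s5.png')[140:300,200:420]; cv2.imwrite('pics/s5c.png',cv2.resize(i,None,fx=3.4,fy=3.4,interpolation=cv2.INTER_CUBIC))
"
```

```text
t: 16.4
tool_pos: [0.5952, -0.0113, 0.2485]
ee_rot: [-0.022, 1.578, 0.052]
contact_force: [-11.7, 3.7, 13.0]
opening: 0.308
t 16.4 tcp [ 0.5952 -0.0113  0.2485] x [-0.008  0.019 -1.   ] y [-0.046  0.999  0.019] z [ 0.999  0.047 -0.007] F [-11.7   3.7  13. ] open 0.308 q [-0.34  0.35  0.39  1.74 -0.17  1.09  1.72]
phi 53.6 rad 0.086 z 0.2485 rot [ 0.012 -0.007 -0.019] v [ 0.1   0.04 -0.02 -0.06 -0.09 -0.02  0.15]
0 0 0 -0.0007 -0.0067 0.0060
0 0 0 -0.0002 -0.0066 0.0059
0 0 0 -0.0002 -0.0072 0.0052
0 0 0 -0.0002 -0.0077 0.0044
0 0 0 -0.0002 -0.0081 0.0036
0 0 0 -0.0002 -0.0085 0.0027
0 0 0 -0.0002 -0.0087 0.0018
0 0 0 -0.0002 -0.0088 0.0009
crank_head [(0.57, array([ 0.5393, -0.0802,  0.2202]))]
crank_knob [(0.85, array([ 0.5864, -0.0104,  0.2353]))]
crank [(0.78, array([ 0.5437, -0.0801,  0.2065]))]
```

View pics/s5c.png

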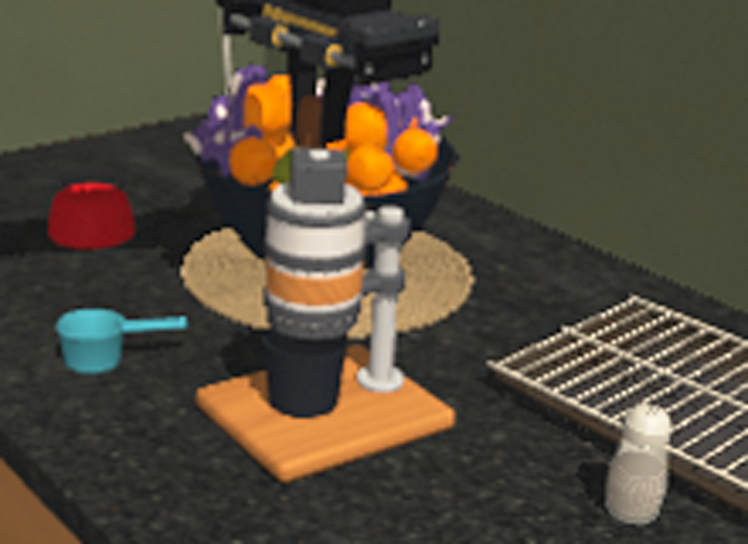

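```bash
cat >> h.py <<'E'
def Mof(yaw):
    a=np.radians(yaw); cc,sn=np.cos(a),np.sin(a)
    return np.array([[0,cc,sn],[0,sn,-cc],[-1,0,0]])
def plan2(n,step,dyaw=0,off=.0055,c=(.541,-.081),r=.085,z=.249):
    s=manip.sense(); m=R.from_rotvec(s['ee_rot']).as_matrix(); p=s['tool_pos']; c=np.array(c)
    yaw=np.degrees(np.arctan2(m[1,1],m[0,1]))
    kn=p-off*m[:,2]; d=kn[:2]-c; ph=np.arctan2(d[1],d[0])
    print('t',round(s['t'],2),'tcp',np.round(p,4),'phi',round(np.degrees(ph)%360,1),'rad',round(np.hypot(*d),4),'yaw',round(yaw,1),'open',round(s['opening'],3),'F',np.round(s['contact_force'],1),'tau',np.round(s['wrist_torque'],2),'tilt',np.round(R.from_matrix(m.T@Mof(yaw)).as_rotvec(),3),'q',np.round(s['qpos'],2))
    q=p; Mk=m
    for k in range(1,n+1):
        b=ph-np.radians(step)*k; Mn=Mof(yaw+dyaw*k)
        t=np.r_[c+r*np.array([np.cos(b),np.sin(b)]),z]+off*Mn[:,2]; t[2]=z
        e=Mk.T@(t-q); w=R.from_matrix(Mk.T@Mn).as_rotvec(); q=t; Mk=Mn
        print(*['%.3f'%v for v in w],*['%.4f'%v for v in e])
E
python3 -c "
from h import *
plan2(8,6,-3.5)"
```

```text
t 16.6 tcp [ 0.5959 -0.0118  0.2486] phi 54.4 rad 0.0848 yaw 92.6 open 0.311 F [-9.5  2.2  9. ] tau [0.08 2.2  0.03] tilt [ 0.    -0.006 -0.018] q [-0.34  0.35  0.39  1.74 -0.17  1.08  1.72]
0.061 -0.006 -0.018 -0.0005 -0.0060 0.0068
0.061 0.000 0.000 0.0000 -0.0065 0.0064
0.061 0.000 0.000 0.0000 -0.0068 0.0061
0.061 0.000 0.000 0.0000 -0.0070 0.0059
0.061 0.000 0.000 0.0000 -0.0073 0.0056
0.061 0.000 0.000 0.0000 -0.0075 0.0052
0.061 0.000 0.000 0.0000 -0.0077 0.0049
0.061 0.000 0.000 0.0000 -0.0079 0.0046
```

```bash
python3 -m pendant '0.06 -0.015 -0.018 -0.0005 -0.007 0.008 255;0.06 -0.01 -0.005 0 -0.0075 0.0075 255;0.06 -0.01 0 0 -0.008 0.007 255;0.06 -0.01 0 0 -0.008 0.0065 255;0.06 -0.005 0 0 -0.008 0.006 255' 60 && python3 -c "
from h import *
plan2(8,6,-3.5)"
```

```text
t: 17.1
tool_pos: [0.6118, -0.0285, 0.2489]
ee_rot: [0.218, 1.572, -0.176]
contact_force: [-7.1, 6.2, 9.0]
opening: 0.309
t 17.1 tcp [ 0.6118 -0.0285  0.2489] phi 39.4 rad 0.0848 yaw 75.7 open 0.309 F [-7.1  6.2  9. ] tau [1.03 1.94 0.01] tilt [ 0.    -0.014 -0.025] q [-0.34  0.39  0.45  1.7  -0.21  1.1   1.5 ]
0.061 -0.015 -0.025 -0.0003 -0.0058 0.0070
0.061 0.000 0.000 0.0000 -0.0063 0.0066
0.061 0.000 0.000 0.0000 -0.0065 0.0064
0.061 0.000 0.000 0.0000 -0.0068 0.0061
0.061 0.000 0.000 0.0000 -0.0071 0.0058
0.061 0.000 0.000 0.0000 -0.0073 0.0055
0.061 0.000 0.000 0.0000 -0.0076 0.0052
0.061 0.000 0.000 0.0000 -0.0078 0.0049
```

```bash
python3 -m pendant '0.06 -0.02 -0.025 -0.0003 -0.0085 0.009 255;0.06 -0.01 -0.01 0 -0.009 0.0085 255;0.06 -0.005 -0.005 0 -0.009 0.0075 255;0.06 -0.005 -0.005 0 -0.009 0.007 255;0.06 0 -0.005 0 -0.009 0.006 255' && python3 -c "
from h import *
plan2(8,6,-3.5)"
```

```text
t: 17.6
tool_pos: [0.6237, -0.0493, 0.2487]
ee_rot: [0.436, 1.552, -0.416]
contact_force: [-2.5, 9.0, 5.4]
opening: 0.307
t 17.6 tcp [ 0.6237 -0.0493  0.2487] phi 23.9 rad 0.0853 yaw 59.0 open 0.307 F [-2.5  9.   5.4] tau [ 1.77  0.54 -0.07] tilt [ 0.    -0.026 -0.006] q [-0.36  0.43  0.52  1.67 -0.25  1.13  1.26]
0.061 -0.026 -0.005 -0.0005 -0.0061 0.0068
0.061 0.000 0.000 0.0000 -0.0061 0.0067
0.061 0.000 0.000 0.0000 -0.0064 0.0065
0.061 0.000 0.000 0.0000 -0.0067 0.0062
0.061 0.000 0.000 0.0000 -0.0070 0.0059
0.061 0.000 0.000 0.0000 -0.0072 0.0056
0.061 0.000 0.000 0.0000 -0.0075 0.0053
0.061 0.000 0.000 0.0000 -0.0077 0.0050
```

```bash
python3 -m pendant '0.05 -0.026 -0.006 -0.0005 -0.008 0.0085 255;0.05 -0.005 -0.005 0 -0.008 0.008 255;0.05 0 -0.005 0 -0.008 0.0075 255;0.04 0 -0.005 0 -0.008 0.007 255;0.04 0 0 0 -0.008 0.0065 255' && python3 -c "
from h import *
plan2(8,6,-2)"
```

```text
t: 18.1
tool_pos: [0.6286, -0.0668, 0.2486]
ee_rot: [0.616, 1.528, -0.574]
contact_force: [-3.1, 8.2, 6.4]
opening: 0.307
t 18.1 tcp [ 0.6286 -0.0668  0.2486] phi 12.1 rad 0.0855 yaw 46.6 open 0.307 F [-3.1  8.2  6.4] tau [1.55 0.5  0.01] tilt [ 0.    -0.046 -0.01 ] q [-0.34  0.45  0.56  1.65 -0.29  1.16  1.12]
0.035 -0.046 -0.009 -0.0008 -0.0061 0.0067
0.035 0.000 0.000 0.0000 -0.0061 0.0067
0.035 0.000 0.000 0.0000 -0.0065 0.0062
0.035 0.000 0.000 0.0000 -0.0070 0.0058
0.035 0.000 0.000 0.0000 -0.0073 0.0053
0.035 0.000 0.000 0.0000 -0.0077 0.0048
0.035 0.000 0.000 0.0000 -0.0080 0.0042
0.035 0.000 0.000 0.0000 -0.0083 0.0037
```

```bash
python3 -m pendant '0.035 -0.04 -0.01 -0.0005 -0.008 0.0085 255;0.035 -0.015 -0.005 0 -0.008 0.008 255;0.035 -0.01 -0.005 0 -0.008 0.0075 255;0.035 -0.005 0 0 -0.008 0.0065 255' && python3 -c "
from h import *
plan2(8,5,-2)"
```

```text
t: 18.5
tool_pos: [0.6293, -0.0841, 0.2491]
ee_rot: [0.7, 1.461, -0.681]
contact_force: [0.4, 4.5, 4.2]
opening: 0.308
t 18.5 tcp [ 0.6293 -0.0841  0.2491] phi 0.8 rad 0.0848 yaw 39.4 open 0.308 F [0.4 4.5 4.2] tau [ 1.05 -0.01 -0.05] tilt [ 0.    -0.008 -0.01 ] q [-0.36  0.44  0.61  1.66 -0.29  1.12  1.01]
0.035 -0.008 -0.009 -0.0000 -0.0049 0.0057
0.035 0.000 0.000 0.0000 -0.0054 0.0053
0.035 0.000 0.000 0.0000 -0.0056 0.0050
0.035 0.000 0.000 0.0000 -0.0059 0.0048
0.035 0.000 0.000 0.0000 -0.0061 0.0045
0.035 0.000 0.000 0.0000 -0.0063 0.0041
0.035 0.000 0.000 0.0000 -0.0066 0.0038
0.035 0.000 0.000 0.0000 -0.0067 0.0035
```

```bash
python3 -m pendant '0.03 -0.01 -0.01 0 -0.005 0.006 255;0.03 0 0 0 -0.0055 0.0055 255;0.03 0 0 0 -0.0055 0.005 255;0.03 0 0 0 -0.006 0.005 255;0.02 0 0 0 -0.006 0.0045 255' && python3 -c "
from h import *
plan2(8,5,0)"
```

```text
t: 19.0
tool_pos: [0.6265, -0.1043, 0.2491]
ee_rot: [0.808, 1.43, -0.779]
contact_force: [1.0, 3.4, 2.6]
opening: 0.309
t 19.0 tcp [ 0.6265 -0.1043  0.2491] phi 347.3 rad 0.0847 yaw 31.7 open 0.309 F [1.  3.4 2.6] tau [ 0.55 -0.34  0.04] tilt [ 0.    -0.016 -0.012] q [-0.35  0.45  0.64  1.66 -0.31  1.13  0.93]
0.000 -0.016 -0.012 -0.0000 -0.0052 0.0053
0.000 0.000 0.000 0.0000 -0.0058 0.0046
0.000 0.000 0.000 0.0000 -0.0062 0.0041
0.000 0.000 0.000 0.0000 -0.0065 0.0035
0.000 0.000 0.000 0.0000 -0.0068 0.0029
0.000 0.000 0.000 0.0000 -0.0070 0.0023
0.000 0.000 0.000 0.0000 -0.0072 0.0017
0.000 0.000 0.000 0.0000 -0.0073 0.0010
```

```bash
python3 -m pendant '0 -0.015 -0.012 0 -0.005 0.0055 255;0 0 0 0 -0.006 0.0045 255;0 0 0 0 -0.006 0.004 255;0 0 0 0 -0.0065 0.0035 255;0 0 0 0 -0.007 0.003 255' && python3 -c "
from h import *
plan2(8,5,0)"
```

```text
t: 19.5
tool_pos: [0.609, -0.1398, 0.2481]
ee_rot: [0.792, 1.426, -0.795]
contact_force: [-3.2, 3.9, 3.9]
opening: 0.309
t 19.5 tcp [ 0.609  -0.1398  0.2481] phi 320.2 rad 0.0846 yaw 31.7 open 0.309 F [-3.2  3.9  3.9] tau [ 0.88  0.95 -0.02] tilt [-0.    -0.003  0.004] q [-0.31  0.44  0.65  1.68 -0.29  1.12  0.98]
-0.000 -0.003 0.004 -0.0009 -0.0070 0.0024
0.000 0.000 0.000 0.0000 -0.0073 0.0014
0.000 0.000 0.000 0.0000 -0.0074 0.0008
0.000 0.000 0.000 0.0000 -0.0074 0.0001
0.000 0.000 0.000 0.0000 -0.0074 -0.0005
0.000 0.000 0.000 0.0000 -0.0073 -0.0012
0.000 0.000 0.000 0.0000 -0.0072 -0.0018
0.000 0.000 0.000 0.0000 -0.0070 -0.0024
```

```bash
python3 -m pendant '0 0 0.004 -0.0005 -0.007 0.0025 255;0 0 0 0 -0.007 0.0015 255;0 0 0 0 -0.007 0.001 255;0 0 0 0 -0.007 0 255;0 0 0 0 -0.007 -0.0005 255' && python3 -c "
from h import *
plan2(8,5,0)"
```

```text
t: 20.0
tool_pos: [0.5752, -0.1637, 0.2479]
ee_rot: [0.8, 1.433, -0.795]
contact_force: [-1.3, 5.2, 2.7]
opening: 0.308
t 20.0 tcp [ 0.5752 -0.1637  0.2479] phi 291.9 rad 0.0841 yaw 31.5 open 0.308 F [-1.3  5.2  2.7] tau [ 1.24  0.28 -0.01] tilt [-0.    -0.013  0.003] q [-0.29  0.4   0.67  1.75 -0.28  1.11  1.02]
-0.000 -0.013 0.003 -0.0011 -0.0074 -0.0007
0.000 0.000 0.000 0.0000 -0.0071 -0.0022
0.000 0.000 0.000 0.0000 -0.0069 -0.0028
0.000 0.000 0.000 0.0000 -0.0066 -0.0034
0.000 0.000 0.000 0.0000 -0.0063 -0.0039
0.000 0.000 0.000 0.0000 -0.0059 -0.0045
0.000 0.000 0.000 0.0000 -0.0055 -0.0050
0.000 0.000 0.000 0.0000 -0.0050 -0.0054
```

```bash
python3 -m pendant '0 -0.013 0.003 -0.0005 -0.0075 -0.001 255;0 0 0 0 -0.007 -0.002 255;0 0 0 0 -0.007 -0.003 255;0 0 0 0 -0.0065 -0.0035 255;0 0 0 0 -0.0065 -0.004 255;0 0 0 0 -0.006 -0.0045 255' && python3 -c "
from h import *
plan2(8,6,0)
f=snap('side','s6.png')
for n in ['crank_head','crank_knob','crank']: print(n,lm('side',f,n))
f=snap('scene')
for n in ['crank_knob']: print(n,lm('scene',f,n))
i=cv2.imread('pics/s6.png')[140:300,200:420]; cv2.imwrite('pics/s6c.png',cv2.resize(i,None,fx=3.4,fy=3.4,interpolation=cv2.INTER_CUBIC))
"
```

```text
t: 20.6
tool_pos: [0.5293, -0.1685, 0.2483]
ee_rot: [0.8, 1.418, -0.792]
contact_force: [1.7, 4.0, 2.3]
opening: 0.305
t 20.6 tcp [ 0.5293 -0.1685  0.2483] phi 260.0 rad 0.084 yaw 31.4 open 0.305 F [1.7 4.  2.3] tau [ 1.17 -0.42 -0.01] tilt [ 0.    -0.001 -0.006] q [-0.31  0.31  0.69  1.85 -0.23  1.05  1.02]
0.000 -0.001 -0.006 -0.0008 -0.0070 -0.0055
0.000 0.000 0.000 0.0000 -0.0057 -0.0069
0.000 0.000 0.000 0.0000 -0.0049 -0.0074
0.000 0.000 0.000 0.0000 -0.0041 -0.0079
0.000 0.000 0.000 0.0000 -0.0033 -0.0083
0.000 0.000 0.000 0.0000 -0.0024 -0.0086
0.000 0.000 0.000 0.0000 -0.0015 -0.0088
0.000 0.000 0.000 0.0000 -0.0006 -0.0089
crank_head [(0.68, array([ 0.5402, -0.0789,  0.2209]))]
crank_knob [(0.74, array([ 5.399e-01, -7.490e-02, -4.000e-04])), (0.63, array([ 0.5274, -0.1679,  0.2356]))]
crank [(0.56, array([ 0.5424, -0.0792,  0.2019]))]
crank_knob [(0.63, array([ 0.5223, -0.1682,  0.2342]))]
```

View pics/s6c.png

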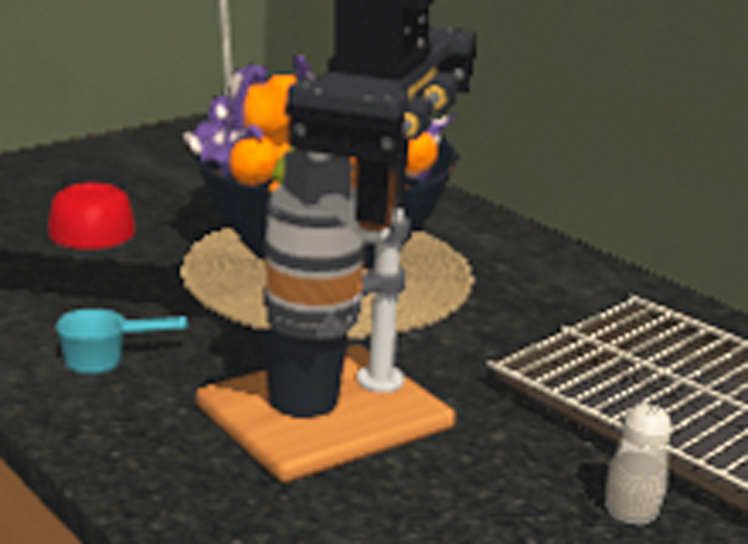

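```bash
python3 -m pendant '0 0 -0.006 -0.0005 -0.007 -0.0055 255;0 0 0 0 -0.0055 -0.007 255;0 0 0 0 -0.005 -0.0075 255;0 0 0 0 -0.004 -0.008 255;0 0 0 0 -0.0035 -0.0085 255;0 0 0 0 -0.0025 -0.0085 255;0 0 0 0 -0.0015 -0.009 255;0 0 0 0 -0.0005 -0.009 255' && python3 -c "
from h import *
plan2(8,6,0)
"
```

```text
t: 21.7
tool_pos: [0.4721, -0.1311, 0.2493]
ee_rot: [0.794, 1.407, -0.798]
contact_force: [5.2, 1.5, -2.6]
opening: 0.306
t 21.7 tcp [ 0.4721 -0.1311  0.2493] phi 212.3 rad 0.085 yaw 31.4 open 0.306 F [ 5.2  1.5 -2.6] tau [ 0.18 -1.14 -0.04] tilt [-0.     0.012 -0.004] q [-0.43  0.17  0.7   2.   -0.13  1.    0.88]
-0.000 0.012 -0.004 0.0002 0.0003 -0.0089
0.000 0.000 0.000 0.0000 0.0012 -0.0088
0.000 0.000 0.000 0.0000 0.0022 -0.0086
0.000 0.000 0.000 0.0000 0.0031 -0.0084
0.000 0.000 0.000 0.0000 0.0039 -0.0080
0.000 0.000 0.000 0.0000 0.0047 -0.0075
0.000 0.000 0.000 0.0000 0.0055 -0.0070
0.000 0.000 0.000 0.0000 0.0062 -0.0064
```

```bash
python3 -m pendant '0 0.012 -0.004 0.0005 0.0005 -0.009 255;0 0 0 0 0.001 -0.009 255;0 0 0 0 0.002 -0.0085 255;0 0 0 0 0.003 -0.0085 255;0 0 0 0 0.004 -0.008 255;0 0 0 0 0.0045 -0.0075 255;0 0 0 0 0.0055 -0.007 255;0 0 0 0 0.006 -0.0065 255' && python3 -c "
from h import *
plan2(8,6,0)
"
```

```text
t: 22.5
tool_pos: [0.4608, -0.0628, 0.2492]
ee_rot: [0.792, 1.411, -0.803]
contact_force: [3.9, -4.3, 0.1]
opening: 0.306
t 22.5 tcp [ 0.4608 -0.0628  0.2492] phi 164.6 rad 0.0861 yaw 31.3 open 0.306 F [ 3.9 -4.3  0.1] tau [-0.95 -1.04 -0.  ] tilt [0.    0.01  0.002] q [-0.55  0.12  0.65  2.04 -0.08  1.    0.68]
0.000 0.010 0.002 0.0002 0.0076 -0.0049
0.000 0.000 0.000 0.0000 0.0073 -0.0050
0.000 0.000 0.000 0.0000 0.0078 -0.0042
0.000 0.000 0.000 0.0000 0.0082 -0.0034
0.000 0.000 0.000 0.0000 0.0085 -0.0025
0.000 0.000 0.000 0.0000 0.0088 -0.0016
0.000 0.000 0.000 0.0000 0.0089 -0.0007
0.000 0.000 0.000 0.0000 0.0089 0.0003
```

```bash
python3 -m pendant '0 0.01 0.002 0 0.0075 -0.005 255;0 0 0 0 0.0075 -0.005 255;0 0 0 0 0.008 -0.004 255;0 0 0 0 0.008 -0.0035 255;0 0 0 0 0.0085 -0.0025 255;0 0 0 0 0.009 -0.0015 255;0 0 0 0 0.009 -0.0005 255;0 0 0 0 0.009 0.0005 255' && python3 -c "
from h import *
plan2(8,6,-7)
"
```

```text
t: 23.3
tool_pos: [0.5007, -0.0102, 0.2485]
ee_rot: [0.79, 1.438, -0.815]
contact_force: [-6.2, -4.7, 10.6]
opening: 0.309
t 23.3 tcp [ 0.5007 -0.0102  0.2485] phi 119.7 rad 0.087 yaw 31.1 open 0.309 F [-6.2 -4.7 10.6] tau [-1.21  1.17  0.06] tilt [-0.    -0.009  0.023] q [-0.59  0.21  0.61  1.95 -0.13  1.05  0.63]
0.122 -0.007 0.023 -0.0007 0.0081 0.0026
0.122 0.000 0.000 0.0000 0.0082 0.0005
0.122 0.000 0.000 0.0000 0.0082 0.0003
0.122 0.000 0.000 0.0000 0.0082 0.0002
0.122 0.000 0.000 0.0000 0.0082 0.0000
0.122 0.000 0.000 0.0000 0.0082 -0.0001
0.122 0.000 0.000 0.0000 0.0082 -0.0003
0.122 0.000 0.000 0.0000 0.0082 -0.0004
```

```bash
python3 -m pendant '0.1 -0.007 0.025 -0.0005 0.010 0.0025 255;0.1 0 0.01 0 0.010 0.001 255;0.1 0 0.01 0 0.0105 0.0005 255;0.1 0 0.01 0 0.011 0.0005 255;0.1 0 0.01 0 0.011 0 255;0.1 0 0.01 0 0.011 0 255' && python3 -c "
from h import *
plan2(8,6,-6)
"
```

```text
t: 23.9
tool_pos: [0.5454, 0.0009, 0.2479]
ee_rot: [1.274, 1.182, -1.269]
contact_force: [-13.6, -3.7, 17.7]
opening: 0.307
t 23.9 tcp [0.5454 0.0009 0.2479] phi 86.8 rad 0.0876 yaw -4.7 open 0.307 F [-13.6  -3.7  17.7] tau [-1.09  3.27  0.1 ] tilt [-0.    -0.01   0.007] q [-0.64  0.3   0.71  1.87 -0.24  1.06  0.08]
0.105 -0.010 0.007 -0.0012 0.0084 0.0028
0.105 0.000 0.000 0.0000 0.0083 0.0002
0.105 0.000 0.000 0.0000 0.0083 0.0002
0.105 0.000 0.000 0.0000 0.0083 0.0002
0.105 0.000 0.000 0.0000 0.0083 0.0002
0.105 0.000 0.000 0.0000 0.0083 0.0002
0.105 0.000 0.000 0.0000 0.0083 0.0002
0.105 0.000 0.000 0.0000 0.0083 0.0002
```

```bash
python3 -m pendant '0.09 -0.01 0.01 -0.001 0.011 0.003 255;0.09 0 0.01 -0.0005 0.011 0.001 255;0.09 0 0.01 0 0.011 0.0005 255;0.09 0 0.01 0 0.011 0.0005 255;0.09 0 0.01 0 0.011 0.0005 255;0.09 0 0.01 0 0.011 0.0005 255' && python3 -c "
from h import *
plan2(8,6,-6)
"
```

```text
t: 24.5
tool_pos: [0.5817, -0.0089, 0.2475]
ee_rot: [1.649, 0.866, -1.687]
contact_force: [-15.1, 4.9, 20.6]
opening: 0.308
t 24.5 tcp [ 0.5817 -0.0089  0.2475] phi 60.1 rad 0.0883 yaw -36.5 open 0.308 F [-15.1   4.9  20.6] tau [0.69 3.68 0.1 ] tilt [0.    0.006 0.033] q [-0.66  0.41  0.82  1.78 -0.34  1.13 -0.36]
0.105 0.008 0.032 -0.0018 0.0086 0.0027
0.105 0.000 0.000 0.0000 0.0083 -0.0006
0.105 0.000 0.000 0.0000 0.0083 -0.0006
0.105 0.000 0.000 0.0000 0.0083 -0.0006
0.105 0.000 0.000 0.0000 0.0083 -0.0006
0.105 0.000 0.000 0.0000 0.0083 -0.0006
0.105 0.000 0.000 0.0000 0.0083 -0.0006
0.105 0.000 0.000 0.0000 0.0083 -0.0006
```

```bash
python3 -m pendant '0.07 0.006 0.03 -0.002 0.011 0.003 255;0.07 0 0.01 -0.001 0.011 0.001 255;0.07 0 0.01 -0.0005 0.011 0.0005 255;0.07 0 0.01 0 0.011 0.0005 255;0.07 0 0.01 0 0.011 0.0005 255;0.07 0 0.01 0 0.011 0.0005 255' && python3 -c "
from h import *
plan2(8,6,-4)
"
```

```text
t: 25.1
tool_pos: [0.6039, -0.0265, 0.2474]
ee_rot: [1.911, 0.548, -1.974]
contact_force: [-12.6, 9.1, 19.4]
opening: 0.31
t 25.1 tcp [ 0.6039 -0.0265  0.2474] phi 40.2 rad 0.0887 yaw -60.3 open 0.31 F [-12.6   9.1  19.4] tau [1.84 3.25 0.1 ] tilt [0.    0.022 0.04 ] q [-0.65  0.49  0.91  1.72 -0.43  1.19 -0.67]
0.070 0.023 0.039 -0.0020 0.0090 0.0025
0.070 0.000 0.000 0.0000 0.0085 -0.0009
0.070 0.000 0.000 0.0000 0.0085 -0.0006
0.070 0.000 0.000 0.0000 0.0085 -0.0003
0.070 0.000 0.000 0.0000 0.0085 0.0001
0.070 0.000 0.000 0.0000 0.0085 0.0004
0.070 0.000 0.000 0.0000 0.0085 0.0007
0.070 0.000 0.000 0.0000 0.0085 0.0010
```

```bash
python3 -m pendant '0.04 0.02 0.04 -0.002 0.011 0.0005 255;0.04 0.005 0.01 -0.001 0.011 0 255;0.04 0 0.01 -0.0005 0.011 0.0005 255;0.04 0 0.01 0 0.011 0.0005 255;0.04 0 0.01 0 0.011 0.001 255;0.04 0 0.01 0 0.011 0.001 255' && python3 -c "
from h import *
plan2(8,6,-3,off=.002)
f=snap('side')
for n in ['crank_head','crank_knob','crank']: print(n,lm('side',f,n))
"
```

```text
t: 25.7
tool_pos: [0.6161, -0.0451, 0.2475]
ee_rot: [2.048, 0.343, -2.104]
contact_force: [-8.2, 11.6, 17.0]
opening: 0.312
t 25.7 tcp [ 0.6161 -0.0451  0.2475] phi 25.4 rad 0.0852 yaw -73.1 open 0.312 F [-8.2 11.6 17. ] tau [ 2.34  2.29 -0.03] tilt [0.    0.021 0.036] q [-0.64  0.53  0.96  1.69 -0.48  1.2  -0.82]
0.053 0.022 0.036 -0.0018 0.0087 -0.0006
0.052 0.000 0.000 0.0000 0.0088 -0.0004
0.052 0.000 0.000 0.0000 0.0088 0.0001
0.052 0.000 0.000 0.0000 0.0088 0.0005
0.052 0.000 0.000 0.0000 0.0087 0.0010
0.052 0.000 0.000 0.0000 0.0087 0.0015
0.052 0.000 0.000 0.0000 0.0086 0.0019
0.052 0.000 0.000 0.0000 0.0085 0.0024
crank_head [(0.56, array([ 0.5414, -0.0811,  0.2208]))]
crank_knob [(0.72, array([ 0.6174, -0.0453,  0.2344]))]
crank [(0.82, array([ 0.542 , -0.075 ,  0.2048])), (0.66, array([ 0.6203, -0.0458,  0.2329]))]
```

```bash
python3 -m pendant '0.04 0.02 0.035 -0.0015 0.011 -0.0005 255;0.04 0.005 0.01 -0.001 0.011 0 255;0.04 0 0.01 0 0.011 0.0005 255;0.03 0 0.005 0 0.011 0.0005 255;0.03 0 0.005 0 0.010 0.001 255;0.03 0 0 0 0.010 0.0015 255' && python3 -c "
from h import *
plan2(8,5,-2,off=.002)
"
```

```text
t: 26.5
tool_pos: [0.622, -0.0624, 0.2478]
ee_rot: [2.161, 0.176, -2.212]
contact_force: [-4.5, 10.8, 13.3]
opening: 0.306
t 26.5 tcp [ 0.622  -0.0624  0.2478] phi 12.8 rad 0.0851 yaw -83.6 open 0.306 F [-4.5 10.8 13.3] tau [2.13 1.11 0.04] tilt [0.001 0.021 0.051] q [-0.61  0.56  0.99  1.68 -0.53  1.23 -0.94]
0.035 0.021 0.050 -0.0016 0.0073 -0.0004
0.035 0.000 0.000 0.0000 0.0073 -0.0001
0.035 0.000 0.000 0.0000 0.0073 0.0003
0.035 0.000 0.000 0.0000 0.0073 0.0007
0.035 0.000 0.000 0.0000 0.0073 0.0010
0.035 0.000 0.000 0.0000 0.0072 0.0014
0.035 0.000 0.000 0.0000 0.0071 0.0018
0.035 0.000 0.000 0.0000 0.0070 0.0022
```

```bash
python3 -m pendant '0.035 0.02 0.05 -0.0015 0.010 -0.0005 255;0.035 0.005 0.01 -0.0005 0.010 0 255;0.035 0 0.005 0 0.010 0.0005 255;0.035 0 0 0 0.0095 0.001 255;0.035 0 0 0 0.009 0.001 255' && python3 -c "
from h import *
plan2(8,5,-2,off=.002)
"
```

```text
t: 27.0
tool_pos: [0.6237, -0.0753, 0.248]
ee_rot: [-2.163, 0.002, 2.191]
contact_force: [-2.2, 8.6, 11.6]
opening: 0.303
t 27.0 tcp [ 0.6237 -0.0753  0.248 ] phi 3.8 rad 0.0849 yaw -92.6 open 0.303 F [-2.2  8.6 11.6] tau [1.8  0.82 0.03] tilt [0.    0.014 0.043] q [-0.61  0.58  1.03  1.68 -0.56  1.23 -1.05]
0.035 0.015 0.043 -0.0014 0.0073 -0.0006
0.035 0.000 0.000 0.0000 0.0073 -0.0001
0.035 0.000 0.000 0.0000 0.0073 0.0003
0.035 0.000 0.000 0.0000 0.0073 0.0007
0.035 0.000 0.000 0.0000 0.0073 0.0010
0.035 0.000 0.000 0.0000 0.0072 0.0014
0.035 0.000 0.000 0.0000 0.0071 0.0018
0.035 0.000 0.000 0.0000 0.0070 0.0022
```

```bash
python3 -m pendant '0.03 0.015 0.04 -0.0015 0.0095 -0.0005 255;0.03 0 0.01 -0.0005 0.0095 0 255;0.03 0 0 0 0.009 0.0005 255;0.03 0 0 0 0.0085 0.0005 255;0.02 0 0 0 0.008 0.001 255' && python3 -c "
from h import *
plan2(8,5,-1,off=.002)
"
```

```text
t: 27.5
tool_pos: [0.6234, -0.0881, 0.2481]
ee_rot: [-2.106, 0.134, 2.124]
contact_force: [0.3, 7.1, 10.4]
opening: 0.306
t 27.5 tcp [ 0.6234 -0.0881  0.2481] phi 355.0 rad 0.0847 yaw -99.6 open 0.306 F [ 0.3  7.1 10.4] tau [1.43 0.24 0.04] tilt [0.    0.012 0.04 ] q [-0.61  0.59  1.06  1.68 -0.58  1.23 -1.14]
0.018 0.013 0.040 -0.0012 0.0073 -0.0005
0.017 0.000 0.000 0.0000 0.0074 0.0002
0.017 0.000 0.000 0.0000 0.0073 0.0008
0.017 0.000 0.000 0.0000 0.0073 0.0013
0.017 0.000 0.000 0.0000 0.0072 0.0018
0.017 0.000 0.000 0.0000 0.0070 0.0023
0.017 0.000 0.000 0.0000 0.0068 0.0028
0.017 0.000 0.000 0.0000 0.0066 0.0032
```

```bash
python3 -m pendant '0.02 0.012 0.04 -0.001 0.008 -0.0005 255;0.02 0 0 -0.0005 0.008 0.0005 255;0.02 0 0 0 0.008 0.001 255;0.015 0 0 0 0.0075 0.0015 255;0.01 0 0 0 0.0075 0.002 255;0 0 0 0 0.007 0.0025 255' && python3 -c "
from h import *
plan2(8,5,0,off=.002)
"
```

```text
t: 28.1
tool_pos: [0.6193, -0.1058, 0.2487]
ee_rot: [-2.09, 0.209, 2.074]
contact_force: [4.6, 0.7, 4.5]
opening: 0.303
t 28.1 tcp [ 0.6193 -0.1058  0.2487] phi 342.5 rad 0.0841 yaw -103.4 open 0.303 F [4.6 0.7 4.5] tau [ 0.14 -0.59 -0.03] tilt [-0.    -0.004  0.036] q [-0.6   0.59  1.08  1.7  -0.59  1.21 -1.17]
-0.000 -0.004 0.036 -0.0006 0.0074 -0.0000
0.000 0.000 0.000 0.0000 0.0073 0.0015
0.000 0.000 0.000 0.0000 0.0071 0.0021
0.000 0.000 0.000 0.0000 0.0069 0.0027
0.000 0.000 0.000 0.0000 0.0066 0.0033
0.000 0.000 0.000 0.0000 0.0063 0.0039
0.000 0.000 0.000 0.0000 0.0060 0.0044
0.000 0.000 0.000 0.0000 0.0055 0.0049
```

```bash
python3 -m pendant '0 0 0.02 -0.0005 0.007 0 255;0 0 0 0 0.007 0.0015 255;0 0 0 0 0.007 0.002 255;0 0 0 0 0.0065 0.0025 255;0 0 0 0 0.0065 0.0035 255' && python3 -c "
from h import *
plan2(8,5,0,off=.002)
"
```

```text
t: 28.6
tool_pos: [0.6093, -0.1269, 0.2486]
ee_rot: [-2.104, 0.208, 2.078]
contact_force: [3.2, -0.6, 5.1]
opening: 0.307
t 28.6 tcp [ 0.6093 -0.1269  0.2486] phi 326.6 rad 0.0842 yaw -102.8 open 0.307 F [ 3.2 -0.6  5.1] tau [-0.18 -0.41 -0.01] tilt [-0.    -0.009  0.027] q [-0.58  0.57  1.09  1.71 -0.58  1.2  -1.13]
-0.000 -0.009 0.027 -0.0007 0.0071 0.0021
0.000 0.000 0.000 0.0000 0.0065 0.0035
0.000 0.000 0.000 0.0000 0.0062 0.0041
0.000 0.000 0.000 0.0000 0.0058 0.0046
0.000 0.000 0.000 0.0000 0.0054 0.0051
0.000 0.000 0.000 0.0000 0.0050 0.0055
0.000 0.000 0.000 0.0000 0.0045 0.0059
0.000 0.000 0.000 0.0000 0.0039 0.0063
```

```bash
python3 -m pendant '0 -0.009 0.02 -0.0005 0.007 0.002 255;0 0 0 0 0.0065 0.0035 255;0 0 0 0 0.006 0.004 255;0 0 0 0 0.006 0.0045 255;0 0 0 0 0.0055 0.005 255;0 0 0 0 0.005 0.0055 255' && python3 -c "
from h import *
plan2(8,5.5,0.5,off=.002)
"
```

```text
t: 29.2
tool_pos: [0.5783, -0.1552, 0.2486]
ee_rot: [-2.1, 0.228, 2.103]
contact_force: [-0.4, -0.5, 6.1]
opening: 0.302
t 29.2 tcp [ 0.5783 -0.1552  0.2486] phi 297.7 rad 0.0844 yaw -102.7 open 0.302 F [-0.4 -0.5  6.1] tau [0.21 0.2  0.01] tilt [0.    0.002 0.005] q [-0.57  0.55  1.12  1.76 -0.53  1.18 -1.09]
-0.009 0.002 0.005 -0.0004 0.0055 0.0060
-0.009 0.000 0.000 0.0000 0.0043 0.0069
-0.009 0.000 0.000 0.0000 0.0035 0.0074
-0.009 0.000 0.000 0.0000 0.0028 0.0077
-0.009 0.000 0.000 0.0000 0.0019 0.0079
-0.009 0.000 0.000 0.0000 0.0011 0.0081
-0.009 0.000 0.000 0.0000 0.0003 0.0082
-0.009 0.000 0.000 0.0000 -0.0006 0.0081
```

```bash
python3 -c "
from h import *
plan2(8,5.5,2,off=.002)
" | tail -8
```

```text
-0.035 0.002 0.005 -0.0004 0.0055 0.0060
-0.035 0.000 0.000 0.0000 0.0042 0.0071
-0.035 0.000 0.000 0.0000 0.0032 0.0075
-0.035 0.000 0.000 0.0000 0.0022 0.0079
-0.035 0.000 0.000 0.0000 0.0012 0.0081
-0.035 0.000 0.000 0.0000 0.0001 0.0082
-0.035 0.000 0.000 0.0000 -0.0010 0.0081
-0.035 0.000 0.000 0.0000 -0.0020 0.0079
```

```bash
python3 -m pendant '-0.035 0.002 0.005 -0.0005 0.0055 0.006 255;-0.035 0 0 0 0.004 0.007 255;-0.035 0 0 0 0.003 0.0075 255;-0.035 0 0 0 0.002 0.008 255;-0.035 0 0 0 0.001 0.008 255;-0.035 0 0 0 0 0.008 255;-0.035 0 0 0 -0.001 0.008 255;-0.035 0 0 0 -0.002 0.008 255' && python3 -c "
from h import *
plan2(8,6,0,off=.002)
"
```

```text
t: 30.0
tool_pos: [0.515, -0.163, 0.249]
ee_rot: [2.184, 0.072, -2.182]
contact_force: [2.1, -1.4, 5.0]
opening: 0.309
t 30.0 tcp [ 0.515 -0.163  0.249] phi 253.7 rad 0.0853 yaw -85.9 open 0.309 F [ 2.1 -1.4  5. ] tau [-0.09 -0.28  0.01] tilt [ 0.    -0.001 -0.005] q [-0.62  0.4   1.11  1.9  -0.4   1.09 -0.85]
0.000 -0.001 -0.005 -0.0000 -0.0038 0.0081
0.000 0.000 0.000 0.0000 -0.0044 0.0078
0.000 0.000 0.000 0.0000 -0.0052 0.0073
0.000 0.000 0.000 0.0000 -0.0059 0.0067
0.000 0.000 0.000 0.0000 -0.0065 0.0060
0.000 0.000 0.000 0.0000 -0.0071 0.0053
0.000 0.000 0.000 0.0000 -0.0077 0.0045
0.000 0.000 0.000 0.0000 -0.0081 0.0037
```

```bash
python3 -m pendant '0 0 -0.005 0 -0.004 0.008 255;0 0 0 0 -0.0045 0.008 255;0 0 0 0 -0.005 0.0075 255;0 0 0 0 -0.006 0.0065 255;0 0 0 0 -0.0065 0.006 255;0 0 0 0 -0.007 0.0055 255;0 0 0 0 -0.0075 0.0045 255;0 0 0 0 -0.008 0.0035 255' && python3 -c "
from h import *
plan2(6,4.5,0,off=.002)
"
```

```text
t: 30.8
tool_pos: [0.4596, -0.1151, 0.2485]
ee_rot: [2.191, 0.077, -2.174]
contact_force: [2.1, -2.9, 3.1]
opening: 0.307
t 30.8 tcp [ 0.4596 -0.1151  0.2485] phi 203.1 rad 0.0864 yaw -85.8 open 0.307 F [ 2.1 -2.9  3.1] tau [-0.84 -0.3  -0.01] tilt [ 0.    -0.008 -0.003] q [-0.86  0.24  1.21  2.04 -0.27  1.02 -1.02]
0.000 -0.008 -0.003 -0.0005 -0.0068 0.0006
0.000 0.000 0.000 0.0000 -0.0065 0.0014
0.000 0.000 0.000 0.0000 -0.0066 0.0009
0.000 0.000 0.000 0.0000 -0.0067 0.0004
0.000 0.000 0.000 0.0000 -0.0067 -0.0002
0.000 0.000 0.000 0.0000 -0.0066 -0.0007
```

```bash
python3 -m pendant '-0.08 -0.008 -0.003 -0.0005 -0.005 0.0005 255;-0.08 0 0 0 -0.005 0.0005 255' && python3 -c "
from h import *
plan2(6,5,4,off=.002)
"
```

```text
t: 31.0
tool_pos: [0.4559, -0.1044, 0.2486]
ee_rot: [2.09, 0.251, -2.095]
contact_force: [1.4, -3.0, 4.4]
opening: 0.307
t 31.0 tcp [ 0.4559 -0.1044  0.2486] phi 195.4 rad 0.0863 yaw -76.2 open 0.307 F [ 1.4 -3.   4.4] tau [-0.92 -0.28  0.  ] tilt [-0.     0.002 -0.002] q [-0.86  0.22  1.17  2.05 -0.23  1.02 -0.91]
-0.070 0.003 -0.002 -0.0005 -0.0073 -0.0014
-0.070 0.000 0.000 0.0000 -0.0072 -0.0013
-0.070 0.000 0.000 0.0000 -0.0069 -0.0024
-0.070 0.000 0.000 0.0000 -0.0064 -0.0035
-0.070 0.000 0.000 0.0000 -0.0058 -0.0045
-0.070 0.000 0.000 0.0000 -0.0050 -0.0053
```

q3 now falls (1.17); continue with the same counter-turn.

```bash
python3 -m pendant '-0.07 0 0 -0.0005 -0.007 -0.001 255;-0.07 0 0 0 -0.007 -0.0015 255;-0.06 0 0 0 -0.006 -0.002 255;0 0 0 0 0 0 255' && python3 -c "
from h import *
plan2(2,5,0,off=.002)
f=snap('scene')
for n in ['crank_knob','crank']: print(n,lm('scene',f,n))
"
```

```text
t: 31.4
tool_pos: [0.453, -0.0825, 0.2486]
ee_rot: [1.966, 0.45, -1.969]
contact_force: [1.2, -0.0, 2.6]
opening: 0.305
t 31.4 tcp [ 0.453  -0.0825  0.2486] phi 180.4 rad 0.0862 yaw -64.0 open 0.305 F [ 1.2 -0.   2.6] tau [-0.32 -0.38 -0.03] tilt [-0.     0.002 -0.004] q [-0.9   0.17  1.12  2.06 -0.18  1.01 -0.8 ]
-0.000 0.002 -0.004 -0.0004 -0.0060 -0.0046
0.000 0.000 0.000 0.0000 -0.0062 -0.0040
crank_knob [(0.79, array([ 0.4506, -0.0859,  0.2371]))]
crank [(0.75, array([ 0.5344, -0.0807,  0.208 ]))]
```

```bash
python3 -m pendant '0 0 0 0 0 0 140;0 0 0 0 0 0 100;0 0 0 0 0 0 60;0 0 0 0 0 0 0;0 0 0 0 0 0 0;0 0 0 0 0 0 0' && python3 -c "
from h import *
st()"
```

```text
t: 32.15
tool_pos: [0.4482, -0.0815, 0.2455]
ee_rot: [1.96, 0.451, -1.985]
contact_force: [0.1, 0.8, -0.4]
opening: 0.77
t 32.15 tcp [ 0.4482 -0.0815  0.2455] x [-0.013 -0.002 -1.   ] y [ 0.434 -0.901 -0.004] z [-0.901 -0.434  0.012] F [ 0.1  0.8 -0.4] open 0.77 q [-0.89  0.18  1.12  2.07 -0.18  1.02 -0.8 ]
```

```bash
python3 -m pendant '0 0 0 0 0 0 0;0 0 0 -0.02 0 0 0;0 0 0 -0.035 0 0 0;0 0 0 -0.045 0 0 0;0 0 0 -0.045 0 0 0;0 0 0 0 0 0 0'
python3 - <<'E'
from h import *
st()
for c in ['side','scene']:
    f=snap(c,c+'9.png')
    for n in ['crank_head','crank_knob','crank','mill_seat','catch_cup','measure_cup','salt_shaker','small_dish']: print(c,n,lm(c,f,n))
i=cv2.imread('pics/side9.png')[140:300,200:420]; cv2.imwrite('pics/s9c.png',cv2.resize(i,None,fx=3.4,fy=3.4,interpolation=cv2.INTER_CUBIC))
C=cloud(manip and snap('wrist','w9.png'))
m=(C[...,2]>.228)&(C[...,2]<.243)&(abs(C[...,0]-.54)<.05)&(abs(C[...,1]+.08)<.05)
if m.sum()>10: print('head',m.sum(),C[m].mean(0),cv2.minAreaRect(C[m][:,:2].astype(np.float32)))
s=manip.sense();print(s['t'],s['contact_force'])
E
```

```text
t: 32.75
tool_pos: [0.4492, -0.0815, 0.3943]
ee_rot: [1.956, 0.447, -1.993]
contact_force: [-0.3, -1.0, -0.7]
opening: 0.998
t 32.75 tcp [ 0.4492 -0.0815  0.3943] x [-0.018 -0.004 -1.   ] y [ 0.431 -0.902 -0.004] z [-0.902 -0.431  0.018] F [-0.3 -1.  -0.7] open 0.998 q [-1.08 -0.09  1.12  1.84  0.09  1.36 -1.11]
side crank_head [(0.7, array([ 0.5403, -0.0802,  0.2181]))]
side crank_knob [(0.67, array([ 0.4529, -0.0829,  0.2348]))]
side crank [(0.71, array([ 0.5428, -0.0791,  0.2037])), (0.45, array([ 0.5368, -0.0814,  0.2221]))]
side mill_seat [(0.94, array([ 0.5396, -0.0786,  0.2025]))]
side catch_cup [(0.56, array([ 0.5391, -0.0761,  0.0182]))]
side measure_cup [(0.92, array([ 0.4716,  0.107 , -0.0016]))]
side salt_shaker [(0.92, array([ 0.6679, -0.3111,  0.0015]))]
side small_dish [(0.93, array([0.5876, 0.381 , 0.0008]))]
scene crank_head [(0.88, array([ 0.5432, -0.084 ,  0.2199]))]
scene crank_knob [(0.62, array([ 0.4498, -0.0841,  0.2355])), (0.21, array([ 0.541 , -0.0809,  0.2074]))]
scene crank [(0.67, array([ 0.5394, -0.0824,  0.2077])), (0.24, array([ 0.541 , -0.0855,  0.2231]))]
scene mill_seat [(0.81, array([ 0.5403, -0.0788,  0.2072]))]
scene catch_cup [(0.84, array([ 0.5409, -0.0776,  0.0212])), (0.34, array([ 0.5394, -0.0823, -0.0006]))]
scene measure_cup [(0.78, array([0.4721, 0.1053, 0.0006]))]
scene salt_shaker [(0.58, array([ 0.6692, -0.3137,  0.0007]))]
scene small_dish [(0.76, array([ 0.5903,  0.3777, -0.0031]))]
head 2074 [ 0.54210867 -0.08041227  0.23722015] ((0.5420732498168945, -0.08074556291103363), (0.04011022299528122, 0.0402628518640995), 0.969762921333313)
33.7 [-0.54334111 -0.95807603  0.51262202]
```

View pics/s9c.png

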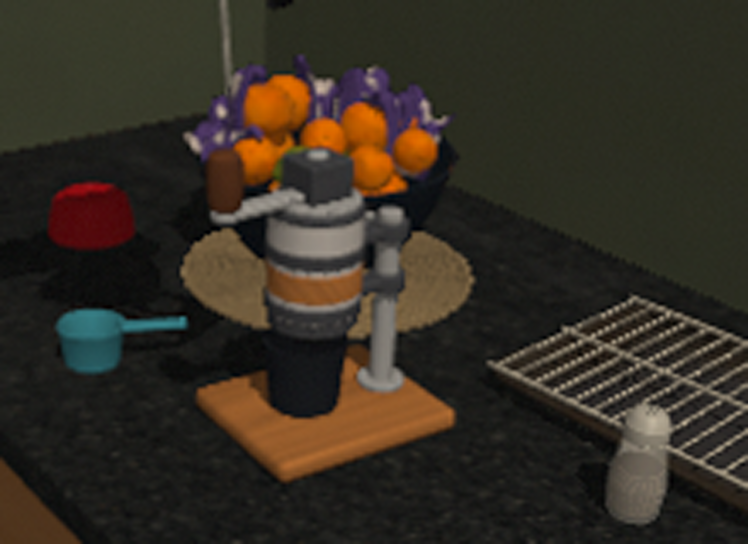

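```bash
python3 -c "
from plant import manip
print(manip.job_done())"
```

```text
the job is handed in; nothing more can be done
None
```

The crank is back on the mill and fully down. I gave the mill two clockwise turns by the knob, at about one turn in 6 s or slower, and released it at the front. I handed the job in about 34 s into the 72 s allowed.

**Fitting:** In the pictures the drive stood within a few degrees of square to the mill, so the crank dropped straight down with the handle at the front. I did not need to turn it to find the flats.

**Last checks, after letting go and backing off:**
- **Crank:** the head top was level at 0.237 m, within about 1 mm of the mill's axis. The handle was at the front and lying still, and the gripper was clear with no contact force.
- **Things around:** the cup, measuring cup, salt shaker and dish were where they started, within the cameras' few millimetres of accuracy.

**What did not go smoothly:**
- **Heavy point:** each time before it the arm lagged well behind the commanded steps and the tool tilted by up to about 0.06 rad. On the first turn the knob also seemed to slip a couple of millimetres in the pads. I raised the grip to 60 N and turned the gripper partly with the handle. The crank stayed seated in the checks I took on the way.
- **Joint 3:** it came near its limit at the end of the second turn (1.21 of 1.29), so I turned the gripper back while finishing.

The hand-in reports no verdict, so passing each step rests on these measurements.

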